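# Turn the charging carousel and hang the pipette in its empty holder

## Task

Turn the charging carousel until its empty holder stands over the blue tongue at the front of its base. Then take the pipette with the green button from the single bench stand and hang it upright in that holder: neck in past the sprung catches, then gently pressed down until the collar is fully home in its cup and holds the charging contact down. Do not lean on it, or the column slips down in its clamp; keep the other pipettes hanging, and leave everything else on the bench where it is.

Things in the scene. Friction and masses are not known exactly. Their poses are not given: they have to be found in the camera images.
- stand: White charging carousel, about 250 mm tall, fixed to the bench: round base 224 mm across, 16 mm high; column; turning head with 5 holders and, on the axis, a black round knob 36 mm in diameter, 40 mm tall, underside 58 mm above the holders' seats, a 15 mm spindle below it. Hung pipettes rise to 91 mm above the seats. Origin: on the axis at bench height; z up; -x is the front.
- tongue (a point): Front end of the stand's blue tongue (50 mm wide, white line on it), 140 mm from the axis along the stand's -x, 14 mm up. Holders: U plates 10 mm thick, 40 wide; the 15 mm slot opens outwards, flared to 25, from 120 to 87.5 mm off the axis; hung pipettes stand 95 mm off it. The seat on top is a cup 32 mm wide, rim 3.5 mm high. Seats are 145 to 170 mm above the bench (column setting, not reported: feel for it).
- carousel (a joint): How far the head has been turned since the start, rad, anticlockwise from above; 0 at the start whatever way the head faces then. The one empty holder lies midway between the red-button and the yellow-button pipette, 72 degrees from either: seen from above, anticlockwise: empty, red, blue, grey, yellow. Turned by the knob, either way, against about 0.07 N m of friction; stays where it is left.
- column (a joint): How far the telescopic column has slipped down since the start, m. A friction clamp holds it: with all that hangs on it, it gives way when pressed down with more than about 14 N for a moment, and stays where it slipped to.
- charge_contact (a joint): Sprung brass contact (10 x 4.5 mm) in the empty holder's seat, at the inner end of the cup: 0 when it stands up free, 0.003 m when pressed flush with the seat by the collar. Light spring (0.4 N): the pipette's weight keeps it down.
- catch_l (a joint): One of the two sprung 8 mm steel balls, one on each side of the empty holder's slot, that close it to 9 mm: travel outwards in m, 0 when free, 0.002 when the neck passes. A push of about 3 to 5 N along the slot takes the neck past them to the slot's end; then they drag on it with about 3 N, more than the pipette's weight, so it must be pressed down to its seat.
- rest: Single bench stand, fixed: white foot 90 x 76 x 12 mm, steel post 16 mm thick 44 mm behind the pipette's axis, one holder with the same slot and cup as on the carousel but no catch. Origin: below the pipette's axis, at bench height; the slot opens to its -x; the seat is 150 mm above the bench.
- pipette: Pipette to hang up: white handle, green button, 202 mm long, 90 to 170 g. Origin: on the axis at the underside of its grey collar, the face that sits in the cup; z up; -x front with black display. Collar 26 mm wide to z = 10 mm; handle to 70 mm, flat sides, 26 mm in y (grasp across these), 30 mm in x; finger hook on +x at 54 to 66 mm, out to 26 mm; button 16 mm wide, to 85 mm.
- pipette_neck (a point): Middle of the pipette's grey neck, 26 mm below its origin. The neck, 13 mm thick, runs 52 mm down from the collar and passes through the slots; below it a white sleeve 20 mm thick, too wide for a slot, reaches to 72 mm and the thin tip to 117 mm below the origin. So it enters or leaves a holder sideways through the slot, with the collar 5 to 38 mm above the seat.
- pipette_red: Another pipette, red button, hanging loose in its holder on the carousel, its axis 95 mm from the turning axis. Origin: on its axis, somewhere inside its handle (models differ); z up.
- pipette_blue: Another pipette, blue button, hanging loose in its holder on the carousel, its axis 95 mm from the turning axis. Origin: on its axis, somewhere inside its handle (models differ); z up.
- pipette_grey: Another pipette, grey button, hanging loose in its holder on the carousel, its axis 95 mm from the turning axis. Origin: on its axis, somewhere inside its handle (models differ); z up.
- pipette_yellow: Another pipette, yellow button, hanging loose in its holder on the carousel, its axis 95 mm from the turning axis. Origin: on its axis, somewhere inside its handle (models differ); z up.
- tubes: Bystander: pale blue microtube rack, 38 x 110 x 38 mm. Origin: centre of its underside.
- tips: Bystander: green pipette-tip box with clear lid, 76 x 118 x 72 mm. Origin: centre of its underside.
- timer: Bystander: small white lab timer, 62 x 62 x 20 mm. Origin: centre of its underside.
- plate: Bystander: white 96-well plate, 74 x 108 x 14 mm. Origin: centre of its underside.

How it is judged (in metres and radians):
On the way:
1. The carousel has been turned until its empty holder stands over the blue tongue (within 0.2 rad) and is still, while the pipette is still in the bench stand (x of pipette_red in the frame of stand between -0.047 and -0.011 m and y of pipette_red in the frame of stand below 0 m and velocity of joint carousel between -0.05 and 0.05 rad/s and distance of pipette from where it was at the start of the episode below 0.01 m), for 0.2 s.
At the end, for the whole second after the job is handed in: The empty holder stands over the blue tongue (within 0.23 rad, or 23 mm) and is still; the green-button pipette hangs in it at rest, upright within 0.09 rad, its axis about 95 mm from the turning axis, its collar seated so that the charging contact is pressed at least 1.8 of its 3 mm (x of pipette in the frame of stand between -0.101 and -0.088 m and y of pipette in the frame of stand between -0.023 and 0.023 m and value of joint charge_contact above 0.0018 m and angle between pipette's own z axis and vertical below 0.09 rad and linear speed of pipette below 0.02 m/s and velocity of joint carousel between -0.05 and 0.05 rad/s); the robot touches nothing.
It fails at once if The carousel is pressed so hard that its column slips down by more than 2.5 mm (value of joint column above 0.0025 m).
It fails at once if One of the other pipettes is knocked out of its holder (tilted more than 0.4 rad) (angle between any of pipette_red, pipette_blue, pipette_grey, pipette_yellow's own z axis and vertical above 0.4 rad).
It fails at once if Something else on the bench is moved by more than 30 mm (distance of any of tubes, tips, timer, plate from where it was at the start of the episode above 0.03 m).
It also fails if it takes over 61 s, if anything falls off the work surface, if the arm or the gripper's body presses on something with over 40 N, if the wrist force passes 120 N, or if a joint passes its speed limit or range.

## Robot

A 6-joint arm with a two-finger parallel gripper is mounted at the origin on a cart in front of the work surface, level with it; the furniture and walls round the work are solid. World frame = base frame: x ahead of the robot, y to its left, z up, the work surface at z = 0. Lengths are in mm, angles in rad, forces in N, time in s.
With the tool pointing down it reaches from about 325 to 925 mm from the base axis. Payload 3.1 kg.
Tool frame: the origin (TCP) lies midway between the tips of the shut fingers; the grasp point (between the pads) lies 19 mm behind it; x points along the fingers, z is the direction in which the jaws open and shut, and the axes are right-handed (so a half turn about x gives the same grasp; the last joint's range is limited). The gripper opens to 85 mm and grips with 20 to 120 N. Pads are 22 mm wide; open, the fingers measure 114 mm over their backs; the gripper's body (76 mm by 85 mm) begins 54 mm behind the grasp point. The pads swing forward as they close: fully open they stand 13 mm farther back than shut.
Start: joints at [-1.45, 0.217, 1.613, -0, 1.311, -0.112], TCP at [144.21, -608.147, 231.3] pointing down, gripper open.
Joint ranges: [-2.75, 2.75], [-0.78, 2.1], [0.31, 2.55], [-1.13, 4.27], [0.13, 2.63], [-2.58, 2.58]. Speed limits (rad/s): [2.79, 2.79, 3.14, 3.14, 3.14, 3.14].

## Interface

Orientations are given as a unit quaternion [w, x, y, z].
In Python, from bench import * gives the robot as it stands.
- The arm moves only by the shell command python3 -m crank 'ROWS' [OPENING] [FORCE]. ROWS is JSON, a list of rows, each an object with "offset": the shift along the tool's x, y, z in mm, a list of three; "twist": the turn about the tool's x in rad. A call has 1 to 20 rows; each row shifts and turns the commanded pose from where the row before left it, along the tool's axes as they then stand; what a row does not reach is not made up. A row lasts 1/8 s, in which the tool goes at most 62.5 mm and 10.7 degrees, less where a joint would pass 70% of its speed; a pose out of reach is approached as far as the arm can. A call with a gripper value outside its range is refused whole. OPENING is the opening, from 0 (shut) to 1 (fully open), set as the call begins (- or left out, the last holds). The fingers move at their own pace and stop on an object; FORCE is the grip in N (left out, the last holds). Time passes only in rows, so rows that do not move let the fingers close. It gives the time, the measured TCP pose, the force and the opening at its end, in the units of the state.
- get_obs(): the state, without advancing time (a new reading comes with each control period).
- read_camera(name): name is "side" or "top" or "wrist"; returns a dict with "pixels" (384x512x3 uint8, red, green, blue), "camera_matrix" (3x3 intrinsics, pixels), "T" (4x4, takes a point from camera to world coordinates); the wrist camera has in their place "T_tool_cam" (4x4, takes a point from camera to tool coordinates, whose origin is the TCP and whose axes are the tool frame's). Camera axes: x right, y down, z forward; pixel columns grow to the right and rows downward; lengths in mm; the calibration is good to about 2 mm. The wrist camera is an equidistant fisheye: a pixel r from the principal point sees the ray r / f radians off the axis. A picture is of the moment at which its call begins: read the wrist's pose just before it. There is no depth.
- job_done(): hands the job in, once; it reports no verdict.
The state is a dict: "time": time; "joints": joint angles; "joint_vel": joint speeds; "joint_torque": joint torques, N m; "eef_pos": TCP position; "ee_rot": TCP orientation; "wrist_force": force on the tool from outside, world axes, zero at the start; "wrist_torque": the same for the moment, N m; "gripper_width": finger opening in mm.
Only numpy, scipy, OpenCV 4.12 (cv2) and the standard library are available. Lean on these libraries where they do the work, as an engineer would, in place of code of your own. Each camera call takes 0.05 s, during which the arm holds its last target.

## Working session

There is one attempt and no reset: what is moved stays moved. The work goes in short steps, Python scripts to look and compute and a shell command to move; the robot and the scene stay as the last step left them, time stands still between calls to the robot, and variables do not carry over. Pictures are saved under pics/ and viewed, and the job is handed in when it is done.

```bash
ls; mkdir -p pics
python3 - <<'E'
from bench import *
import cv2
o=get_obs()
for k,v in o.items(): print(k,v)
for n in ["side","top","wrist"]:
    c=read_camera(n); cv2.imwrite(f"pics/{n}0.png",cv2.cvtColor(c["pixels"],cv2.COLOR_RGB2BGR))
    print(n,{k:v for k,v in c.items() if k!="pixels"})
E
```

```text
pics
time 0.0
joints [-1.45018831e+00  2.17772070e-01  1.61494454e+00 -1.09341147e-05
  1.31125657e+00 -1.12159871e-01]
joint_vel [-0.00082575  0.00039961 -0.00090009  0.00066596  0.0007686  -0.00180283]
joint_torque [-1.30595137e-03 -3.96843445e+01 -3.03854191e+01 -2.38901484e-04
  9.79372999e-03 -1.64312990e-07]
eef_pos [ 144.11452852 -607.32533542  229.95170022]
ee_rot [ 0.55407816  0.43914569  0.5552787  -0.43796577]
wrist_force [-0.41764311 -0.48210359  0.35329329]
wrist_torque [0.01211119 0.01764817 0.05772934]
gripper_width 85.8116283519705
side {'camera_matrix': array([[348.25766597,   0.        , 257.37151026],
       [  0.        , 348.25766597, 195.21603233],
       [  0.        ,   0.        ,   1.        ]]), 'T': array([[ 9.70989932e-01, -8.82776295e-02,  2.22228739e-01,
         2.97980243e+02],
       [-2.39110752e-01, -3.66788565e-01,  8.99050720e-01,
        -1.19396880e+03],
       [ 2.14489382e-03, -9.26106478e-01, -3.77256134e-01,
         5.22623678e+02],
       [ 0.00000000e+00,  0.00000000e+00,  0.00000000e+00,
         1.00000000e+00]])}
top {'camera_matrix':
[... 337 characters left out ...]
 [-1.94515221e-02, -1.20418053e-01, -9.92532685e-01,
         1.32881042e+03],
       [ 0.00000000e+00,  0.00000000e+00,  0.00000000e+00,
         1.00000000e+00]])}
wrist {'camera_matrix': array([[297.31863964,   0.        , 258.67619981],
       [  0.        , 297.31863964, 193.56600188],
       [  0.        ,   0.        ,   1.        ]]), 'T_tool_cam': array([[ 8.34824660e-04, -3.09615077e-01,  9.50861613e-01,
        -1.43195768e+02],
       [-5.85170415e-05, -9.50861958e-01, -3.09615138e-01,
         7.91021441e+01],
       [ 9.99999650e-01,  2.02832744e-04, -8.11920769e-04,
        -4.80175347e-01],
       [ 0.00000000e+00,  0.00000000e+00,  0.00000000e+00,
         1.00000000e+00]])}
```

View pics/side0.png

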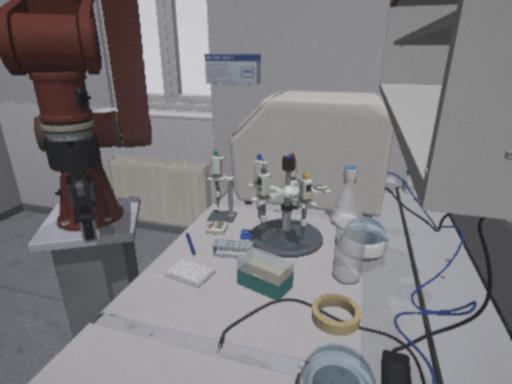

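View pics/top0.png

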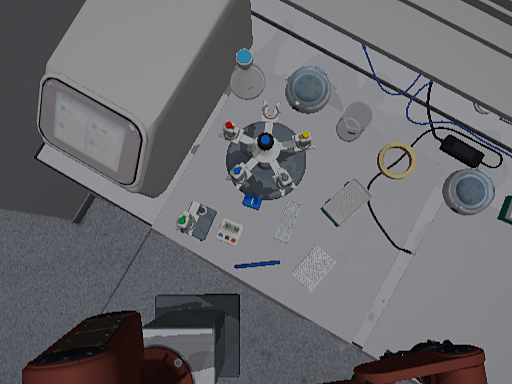

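View pics/wrist0.png

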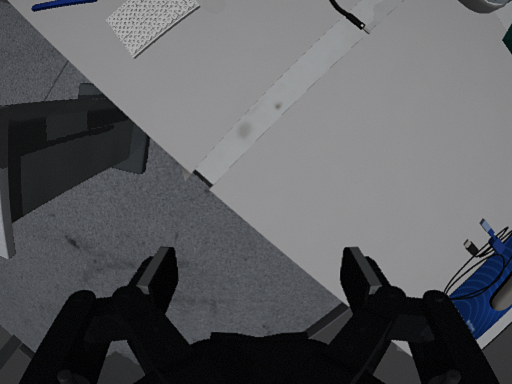

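Run:
```python
import cv2
t=cv2.imread("pics/top0.png"); cv2.imwrite("pics/top0z.png",cv2.resize(t[90:290,160:380],None,fx=3.6,fy=3,interpolation=3)[:, :792])
s=cv2.imread("pics/side0.png"); cv2.imwrite("pics/side0z.png",cv2.resize(s[140:300,170:350],None,fx=3.7,fy=3.7,interpolation=3))
```

```text
(no output)
```

View pics/top0z.png

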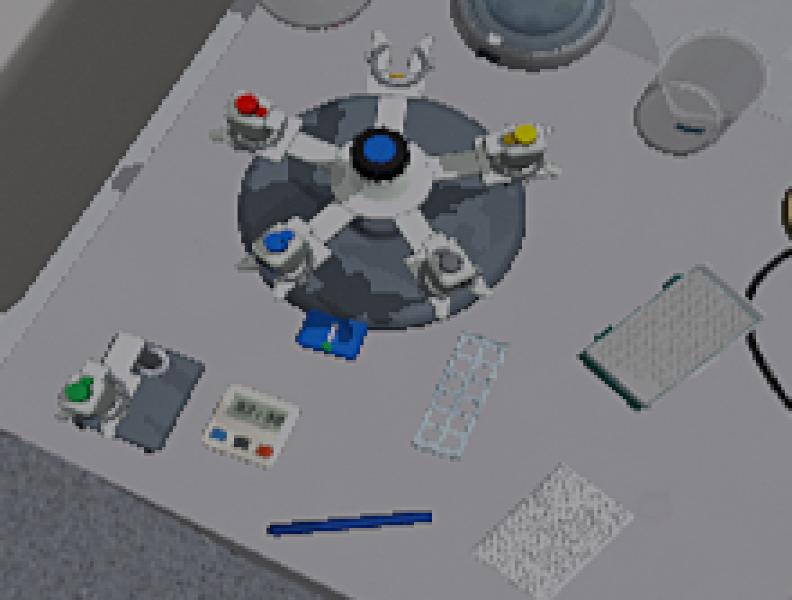

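View pics/side0z.png

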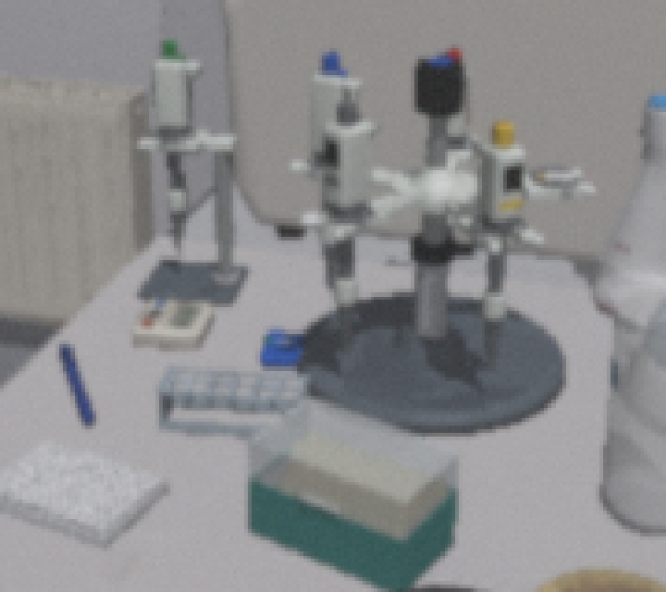

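```bash
cat > h.py <<'E'
import cv2, numpy as np
from bench import *
def save(n,im): cv2.imwrite("pics/"+n+".png",cv2.cvtColor(im,cv2.COLOR_RGB2BGR))
def ray(c,u,v,T=None):
    K=c["camera_matrix"]; T=c["T"] if T is None else T
    d=T[:3,:3]@np.linalg.solve(K,[u,v,1.]); return T[:3,3],d/np.linalg.norm(d)
def onz(c,uv,z):
    o,d=ray(c,*uv); return o+d*(z-o[2])/d[2]
def tri(rs):
    A=np.zeros((3,3));b=np.zeros(3)
    for o,d in rs: P=np.eye(3)-np.outer(d,d);A+=P;b+=P@o
    p=np.linalg.solve(A,b); return p,[round(float(np.linalg.norm((np.eye(3)-np.outer(d,d))@(p-o))),1) for o,d in rs]
def proj(c,p):
    q=c["T"][:3,:3].T@(np.asarray(p,float)-c["T"][:3,3]); q=c["camera_matrix"]@q; return q[:2]/q[2]
R=dict(blue=((105,130,60),(128,255,255)),green=((50,120,50),(75,255,255)),red=((0,150,80),(6,255,255)),yellow=((18,140,90),(32,255,255)))
def blobs(im,col,mn=4):
    h=cv2.cvtColor(im,cv2.COLOR_RGB2HSV); m=cv2.inRange(h,*[np.array(x) for x in R[col]])
    n,l,s,c=cv2.connectedComponentsWithStats(m)
    return [(c[i].round(1).tolist(),s[i].tolist()) for i in range(1,n) if s[i][4]>=mn]
def wproj_rays(c,o,uv):
    from scipy.spatial.transform import Rotation as Ro
    q=o["ee_rot"]; Rw=Ro.from_quat([q[1],q[2],q[3],q[0]]).as_matrix()
    K=c["camera_matrix"]; x=(uv[0]-K[0,2])/K[0,0]; y=(uv[1]-K[1,2])/K[1,1]; r=np.hypot(x,y)
    d=np.array([np.sin(r)*x/max(r,1e-9),np.sin(r)*y/max(r,1e-9),np.cos(r)])
    T=c["T_tool_cam"]; return o["eef_pos"]+Rw@T[:3,3],Rw@T[:3,:3]@d
E
python3 - <<'E'
from h import *
for n in ["top","side"]:
    im=cv2.cvtColor(cv2.imread(f"pics/{n}0.png"),cv2.COLOR_BGR2RGB)
    for c in R:
        print(n,c,[b for b in blobs(im,c)])
E
```

```text
top blue [([385.4, 75.8], [362, 44, 59, 51, 150]), ([447.8, 121.9], [406, 81, 106, 77, 263]), ([265.0, 139.3], [261, 135, 9, 10, 74]), ([236.8, 170.0], [233, 167, 9, 7, 42]), ([251.9, 200.8], [242, 193, 20, 17, 205]), ([220.2, 234.4], [219, 233, 4, 4, 8]), ([257.2, 264.0], [235, 261, 45, 8, 155])]
top green [([181.7, 219.6], [178, 216, 8, 8, 43])]
top red [([228.9, 124.9], [225, 122, 9, 7, 37]), ([232.9, 239.8], [231, 239, 5, 3, 9]), ([457.4, 363.7], [428, 354, 55, 20, 289]), ([69.5, 363.0], [68, 363, 4, 1, 4]), ([63.5, 364.0], [62, 364, 4, 1, 4]), ([40.5, 367.0], [39, 367, 4, 1, 4]), ([48.5, 366.0], [47, 366, 4, 1, 4]), ([83.7, 373.9], [70, 366, 20, 18, 81]), ([477.9, 375.2], [471, 367, 13, 17, 130]), ([63.1, 370.0], [60, 369, 9, 4, 16]), ([410.3, 375.0], [395, 368, 29, 13, 72]), ([423.2, 370.0], [421, 368, 6, 5, 9]), ([44.2, 377.9], [32, 371, 27, 13, 208]), ([55.8, 370.2], [54, 370, 5, 2, 6]), ([405.5, 372.5], [403, 370, 5, 5, 11]), ([458.9, 377.2], [454, 370, 11, 14, 55]), ([409.8, 373.8], [409, 373, 3, 2, 4]), ([187.1, 379.2], [183, 374, 8, 10, 29]), ([375.4, 378.6], [369, 374, 15, 10, 69]), ([393.4, 382.2], [393, 381, 2, 3, 5])]
top yellow [([304.6, 134.7], [300, 132, 9, 6, 38])]
side blue [([259.1, 156.6], [258, 155, 3, 4, 11]), ([288.7, 156.6], [287, 156, 4, 2, 7]), ([245.1, 234.6], [241, 230, 10, 8, 49]), ([461.4, 235.1], [460, 230, 3, 12, 18]), ([192.2, 249.5], [192, 248, 2, 4, 4]), ([418.0, 288.4], [416, 287, 5, 4, 7]), ([473.4, 305.7], [470, 302, 6, 10, 14]), ([435.3, 311.9], [422, 310, 28, 4, 63]), ([411.0, 342.5], [410, 342, 3, 2, 4]), ([433.1, 376.1], [430, 367, 6, 17, 32])]
side green []
side red []
side yellow [([305.9, 175.6], [305, 174, 3, 4, 11])]
```

Run:
```python
from h import *
t=read_camera("top"); s=read_camera("side")
def T(a,b): 
    p,r=tri([ray(t,*a),ray(s,*b)]); return p.round(1),r
print("knob",T((265,139.3),(288.7,156.6)))
print("blue",T((236.8,170),(259.1,156.6)))
print("yellow",T((304.6,134.7),(305.9,175.6)))
print("green",T((181.7,219.6),(215.8,153.3)))
k,_=T((265,139.3),(288.7,156.6))
print("tongue c",onz(t,(251.9,200.8),14))
zt=k[2]; 
for n,uv,z in [("red",(228.9,124.9),zt-7),("blue",(236.8,170),zt-7),("yel",(304.6,134.7),zt-7),("green",(181.7,219.6),235)]:
    p=onz(t,uv,z); d=p-k; print(n,p.round(1),np.hypot(*d[:2]).round(1),np.degrees(np.arctan2(d[1],d[0])).round(1))
d=onz(t,(251.9,200.8),14)-k; print(np.hypot(*d[:2]),np.degrees(np.arctan2(d[1],d[0])))
im=t["pixels"]
# rim: dark base
save("base",cv2.resize(im[105:215,210:320],None,fx=5,fy=5,interpolation=3))
save("rest",cv2.resize(im[185:255,160:240],None,fx=7,fy=7,interpolation=3))
```

```text
knob (array([ 607.4, -301.2,  255.7]), [1.1, 1.1])
blue (array([ 539.1, -236.3,  242.4]), [0.6, 0.6])
yellow (array([ 623.9, -393.1,  229. ]), [1.5, 1.5])
green (array([ 427.9, -108.9,  225.5]), [0.6, 0.6])
tongue c [ 490.38276134 -262.39933341   14.        ]
red [ 642.3 -218.3  248.7] 89.9 67.2
blue [ 537.5 -236.6  248.7] 95.2 137.2
yel [ 617.7 -391.2  248.7] 90.6 -83.4
green [ 426.7 -110.6  235. ] 262.7 133.5
123.28230153029799 161.6554714603761
```

View pics/base.png

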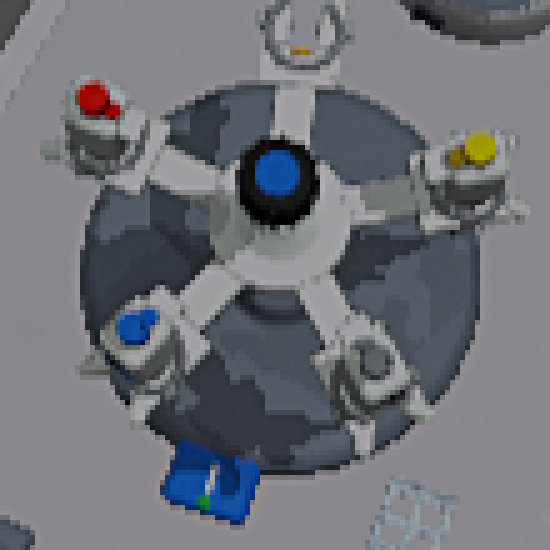

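View pics/rest.png

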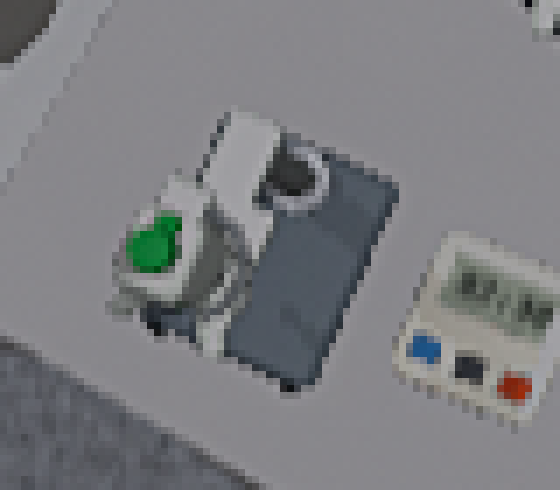

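Run:
```python
from h import *
t=read_camera("top"); s=read_camera("side")
c=lambda x,y:(160+x/7-.5+.07,185+y/7-.43)
for n,p,z in [("A",(400,190),12),("B",(303,390),12),("C",(285,135),12),("post",(297,175),14),("btn",(152,247),235)]:
    print(n,onz(t,c(*p),z).round(1))
A,B=[onz(t,c(*p),12) for p in [(400,190),(303,390)]]; print(np.linalg.norm(A-B),np.degrees(np.arctan2(*(A-B)[1::-1])))
b=lambda x,y:(210+x/5-.4,105+y/5-.4)
for n,p,z in [("T1",(164,492),14),("T2",(245,522),14),("green",(205,502),14),("base l",(80,270),16),("base r",(478,270),16),("base bot",(280,472),16),("empty",(302,35),158),("plateback",(300,78),158)]:
    print(n,onz(t,b(*p),z).round(1))
s_=s["pixels"]; save("sidez",cv2.resize(s_[145:255,200:330],None,fx=6,fy=5.4,interpolation=3))
```

```text
A [ 461.2 -166.    12. ]
B [ 383.7 -128.7   12. ]
C [ 483.1 -120.7   12. ]
post [ 467.2 -125.9   14. ]
btn [ 426.1 -109.6  235. ]
86.02070024393895 -25.65641002223158
T1 [ 484.5 -236.4   14. ]
T2 [ 467.8 -280.6   14. ]
green [ 478.9 -258.8   14. ]
base l [ 607.8 -190.1   16. ]
base r [ 605.9 -409.6   16. ]
base bot [ 494.9 -299.9   16. ]
empty [ 698.9 -313.1  158. ]
plateback [ 676.9 -311.9  158. ]
```

View pics/sidez.png

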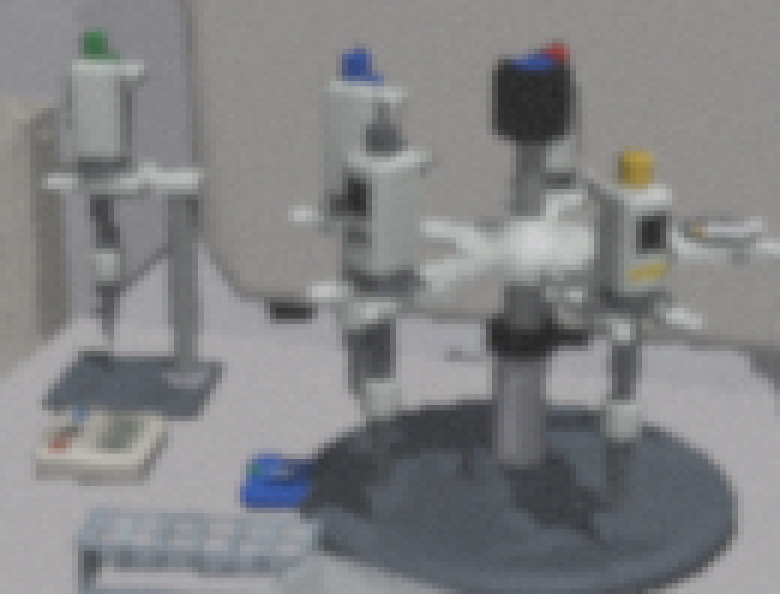

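```bash
cat >> h.py <<'E'
from scipy.spatial.transform import Rotation as Ro
def Rt(o):
    q=o["ee_rot"]; return Ro.from_quat([q[1],q[2],q[3],q[0]]).as_matrix()
def go(target,yawz=None,o=None):
    """offset in tool axes to world target; after twist making tool z axis at world angle yawz"""
    o=o or get_obs(); M=Rt(o); a=np.arctan2(M[1,2],M[0,2])
    tw=0
    if yawz is not None: tw=-((yawz-a+np.pi)%(2*np.pi)-np.pi)
    M2=M@Ro.from_rotvec([tw,0,0]).as_matrix()
    print("t",round(o["time"],2),"pos",o["eef_pos"].round(1),"zyaw",round(np.degrees(a),1),"twist",round(tw,3),"j6",o["joints"][5].round(3),"F",o["wrist_force"].round(2),"w",round(o["gripper_width"],1),"offset after twist",(M2.T@(np.asarray(target)-o["eef_pos"])).round(1),"tilt",M[:,0].round(3))
E
python3 - <<'E'
from h import *
o=get_obs(); print(Rt(o).round(3)); go((607,-300,300),np.radians(-20))
E
```

```text
[[-0.     0.973  0.231]
 [ 0.001  0.231 -0.973]
 [-1.     0.    -0.001]]
t 0.35 pos [ 144.2 -608.   231. ] zyaw -76.7 twist -0.989 j6 -0.112 F [ 0.23 -0.42  0.29] w 85.3 offset after twist [-68.9 447.7 329.6] tilt [-0.     0.001 -1.   ]
```

```bash
python3 -m crank '[{"offset":[-30,0,0],"twist":0.15},{"offset":[-40,0,0],"twist":0.15},{"offset":[-30,0,0],"twist":0.15},{"offset":[0,0,0],"twist":0.15}]' 0.75 25
python3 - <<'E'
from h import *
go((607,-300,330))
E
```

```text
time: 0.85
eef_pos: [144.5, -610.0, 335.9]
ee_rot: [-0.401, -0.583, -0.396, 0.585]
wrist_force: [-0.8, -0.1, -0.4]
gripper_width: 64.1
t 0.85 pos [ 144.5 -610.   335.9] zyaw -111.3 twist 0 j6 0.493 F [-0.81 -0.13 -0.37] w 64.1 offset after twist [   4.   318.2 -457. ] tilt [ 0.001 -0.008 -1.   ]
```

```bash
python3 -m crank '[{"offset":[0,32,-45.7]},{"offset":[0,32,-45.7]},{"offset":[0,32,-45.7]},{"offset":[0,32,-45.7]},{"offset":[0,32,-45.7]},{"offset":[0,32,-45.7]},{"offset":[0,32,-45.7]},{"offset":[0,32,-45.7]},{"offset":[0,32,-45.7]},{"offset":[0,30,-45.7]},{"offset":[0,0,0]},{"offset":[0,0,0]},{"offset":[0,0,0]}]'
python3 - <<'E'
from h import *
go((607,-300,220))
w=read_camera("wrist"); save("w1",w["pixels"]); s=read_camera("side"); save("s1",s["pixels"])
E
```

```text
t 0.85 pos [ 144.5 -610.   335.9] zyaw -111.3 twist 0 j6 0.493 F [-0.81 -0.13 -0.37] w 64.1 offset after twist [ 114.   317.8 -457.7] tilt [ 0.001 -0.008 -1.   ]validation failed for argument at $[0]...
```

View pics/w1.png

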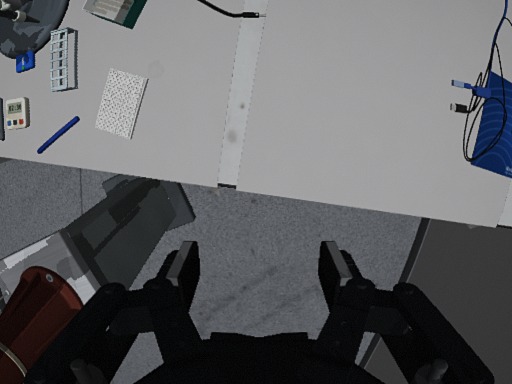

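View pics/s1.png

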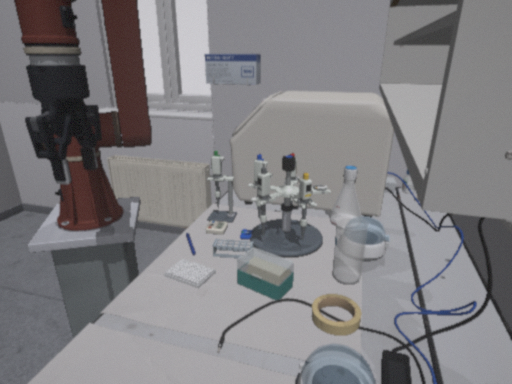

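```bash
python3 -m crank '[{"offset":[0,32,-45.7],"twist":0},{"offset":[0,32,-45.7],"twist":0},{"offset":[0,32,-45.7],"twist":0},{"offset":[0,32,-45.7],"twist":0},{"offset":[0,32,-45.7],"twist":0},{"offset":[0,32,-45.7],"twist":0},{"offset":[0,32,-45.7],"twist":0},{"offset":[0,32,-45.7],"twist":0},{"offset":[0,32,-45.7],"twist":0},{"offset":[0,30,-45.7],"twist":0},{"offset":[0,0,0],"twist":0},{"offset":[0,0,0],"twist":0},{"offset":[0,0,0],"twist":0}]'
python3 - <<'E'
from h import *
go((607,-300,220))
w=read_camera("wrist"); save("w2",w["pixels"]); s=read_camera("side"); save("s2",s["pixels"])
E
```

```text
time: 2.58
eef_pos: [604.0, -296.7, 331.1]
ee_rot: [-0.4, -0.583, -0.4, 0.583]
wrist_force: [-0.8, -1.1, 0.3]
gripper_width: 64.4
t 2.58 pos [ 604.  -296.7  331.1] zyaw -111.1 twist 0 j6 1.378 F [-0.85 -1.09  0.27] w 64.4 offset after twist [111.    4.1   1.9] tilt [-0.001  0.    -1.   ]
```

View pics/w2.png

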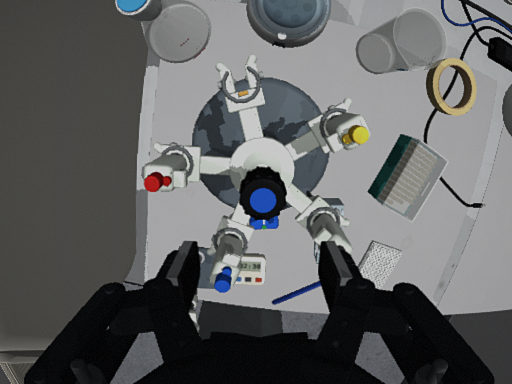

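View pics/s2.png

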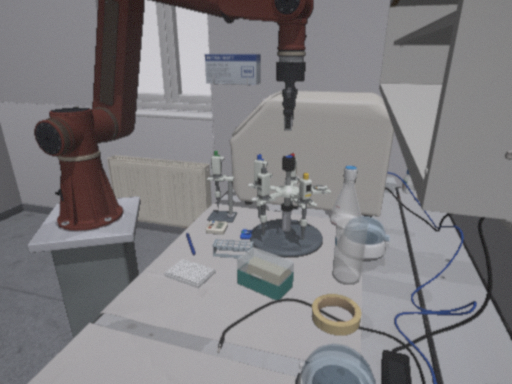

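Run:
```python
from h import *
o=get_obs(); w=read_camera("wrist"); im=w["pixels"]
for c in R: print(c,blobs(im,c,25))
def wz(uv,z):
    O,d=wproj_rays(w,o,uv); return (O+d*(z-O[2])/d[2]).round(1)
b=[x for x in blobs(im,"blue",25)]
print("knob@256",wz((263,200),256))
for x in b: print(x[0],wz(x[0],256),wz(x[0],14))
for c in ("red","yellow"):
    for x in blobs(im,c,25): print(c,wz(x[0],245))
```

```text
blue [([472.6, 19.8], [441, 0, 71, 33, 174]), ([262.5, 200.1], [249, 188, 27, 25, 531]), ([256.1, 223.0], [250, 217, 13, 12, 115]), ([271.8, 222.7], [265, 216, 14, 13, 138]), ([223.2, 280.4], [214, 267, 17, 25, 303]), ([297.2, 292.5], [273, 281, 48, 23, 213])]
green []
red [([151.8, 183.3], [144, 176, 16, 16, 203]), ([165.7, 180.8], [162, 177, 8, 9, 58])]
yellow [([242.3, 93.4], [239, 92, 8, 4, 26]), ([359.5, 134.8], [352, 126, 16, 18, 225]), ([346.0, 138.8], [342, 134, 9, 10, 62])]
knob@256 [ 605.2 -300.5  256. ]
[472.6, 19.8] [ 692.7 -530.7  256. ] [ 709.3 -758.4   14. ]
[262.5, 200.1] [ 605.2 -300.1  256. ] [ 524.9 -272.5   14. ]
[256.1, 223.0] [ 588.9 -288.4  256. ] [ 490.5 -247.8   14. ]
[271.8, 222.7] [ 584.6 -300.2  256. ] [ 481.4 -272.7   14. ]
[223.2, 280.4] [ 547.  -240.7  256. ] [ 402.2 -147.2   14. ]
[297.2, 292.5] [ 510.2 -297.8  256. ] [ 324.7 -267.7   14. ]
red [ 648.7 -217.5  245. ]
red [ 646.1 -230.1  245. ]
yellow [ 687.  -315.2  245. ]
yellow [ 625.  -391.3  245. ]
yellow [ 625.7 -379.4  245. ]
```

```bash
python3 -m crank '[{"offset":[0,3.6,2.5],"twist":0},{"offset":[40,0,0],"twist":0},{"offset":[40,0,0],"twist":0},{"offset":[30,0,0],"twist":0},{"offset":[0,0,0],"twist":0},{"offset":[0,0,0],"twist":0}]'
python3 -m crank '[{"offset":[0,0,0],"twist":0},{"offset":[0,0,0],"twist":0},{"offset":[0,0,0],"twist":0},{"offset":[0,0,0],"twist":0}]' 0 25
python3 - <<'E'
from h import *
go((606.5,-300.3,220))
s=read_camera("side"); save("s3",cv2.resize(s["pixels"][90:260,190:360],None,fx=4,fy=3.5))
E
```

```text
time: 3.48
eef_pos: [608.2, -300.2, 222.9]
ee_rot: [0.401, 0.583, 0.399, -0.583]
wrist_force: [0.4, -0.7, 0.3]
gripper_width: 64.2
time: 3.98
eef_pos: [608.3, -301.3, 224.1]
ee_rot: [0.402, 0.583, 0.398, -0.583]
wrist_force: [-1.7, -4.3, 5.9]
gripper_width: 35.3
t 3.98 pos [ 608.3 -301.3  224.1] zyaw -111.1 twist 0 j6 1.376 F [-1.68 -4.35  5.89] w 35.3 offset after twist [ 4.1 -2.  -0.3] tilt [ 0.003 -0.004 -1.   ]
```

View pics/s3.png

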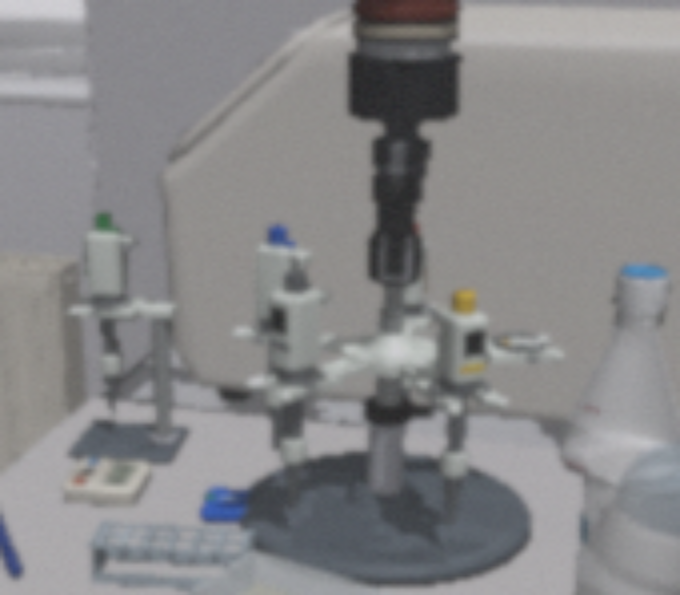

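```bash
python3 -m crank '[{"offset":[-1,0,0],"twist":-0.04},{"offset":[0,0,0],"twist":-0.08},{"offset":[0,0,0],"twist":-0.12},{"offset":[0,0,0],"twist":-0.12},{"offset":[0,0,0],"twist":-0.12},{"offset":[0,0,0],"twist":-0.12},{"offset":[0,0,0],"twist":-0.12},{"offset":[0,0,0],"twist":-0.12},{"offset":[0,0,0],"twist":-0.12},{"offset":[0,0,0],"twist":-0.12},{"offset":[0,0,0],"twist":-0.12},{"offset":[0,0,0],"twist":-0.12},{"offset":[0,0,0],"twist":-0.12},{"offset":[0,0,0],"twist":-0.12},{"offset":[0,0,0],"twist":-0.08},{"offset":[0,0,0],"twist":-0.04},{"offset":[0,0,0],"twist":0}]'
python3 - <<'E'
from h import *
go((606.5,-300.3,224))
s=read_camera("side"); save("s4",cv2.resize(s["pixels"][90:260,190:360],None,fx=4,fy=3.5))
t=read_camera("top"); save("t4",cv2.resize(t["pixels"][90:250,160:340],None,fx=4,fy=3.5))
for c in R: print(c,[b[0] for b in blobs(t["pixels"][90:250,160:340],c)])
E
```

```text
time: 6.15
eef_pos: [607.3, -299.7, 224.1]
ee_rot: [0.701, 0.091, 0.701, -0.091]
wrist_force: [-3.2, -1.1, 6.3]
gripper_width: 35.5
t 6.15 pos [ 607.3 -299.7  224.1] zyaw -14.8 twist 0 j6 -0.304 F [-3.17 -1.09  6.3 ] w 35.5 offset after twist [ 0.1 -0.8 -0.6] tilt [-0.    -0.001 -1.   ]
blue [[137.4, 74.9], [91.8, 110.9]]
green []
red [[50.3, 26.4], [105.5, 2.5], [123.1, 3.8], [113.3, 6.3], [85.0, 7.2], [136.0, 8.4], [78.7, 9.9], [82.6, 11.7], [120.4, 10.9], [129.3, 16.7], [86.0, 15.0], [136.9, 17.7], [93.4, 20.3], [103.4, 19.0], [124.1, 25.5], [103.5, 26.2], [130.5, 23.8], [110.7, 30.1], [130.3, 28.5], [120.9, 31.9], [126.2, 35.2], [113.2, 35.5], [111.8, 48.0], [93.5, 65.9], [111.5, 51.0], [59.8, 64.5], [22.8, 65.7], [38.8, 60.2], [45.4, 67.7], [94.8, 72.2], [16.6, 92.3], [39.7, 79.0], [92.0, 78.5], [48.8, 83.0], [71.2, 84.4], [36.2, 85.0], [54.8, 87.5], [30.3, 89.9], [43.0, 90.0], [55.5, 94.4], [93.3, 90.8], [34.2, 91.5], [54.4, 109.5], [38.5, 92.5], [29.3, 95.7], [36.3, 95.7], [21.6, 98.7], [76.7, 100.2], [46.5, 99.0], [9.5, 108.5], [74.6, 103.4], [22.0, 106.2], [25.6, 108.7], [44.5, 111.3], [17.3, 109.1], [20.8, 111.6], [18.6, 114.8], [43.2, 119.8], [3.2, 120.8], [7.5, 122.5], [39.5, 121.0], [44.0, 123.8], [13.8, 126.0], [34.2, 125.0], [2.3, 129.0], [41.2, 131.4], [36.2, 130.0], [14.5, 131.5], [34.8, 134.2], [47.0, 132.2], [32.4, 138.0], [43.9, 136.7], [34.4, 148.1], [72.7, 149.7], [24.2, 153.0], [18.0, 157.5], [23.7, 158.8]]
yellow [[71.0, 57.5]]
```

View pics/t4.png

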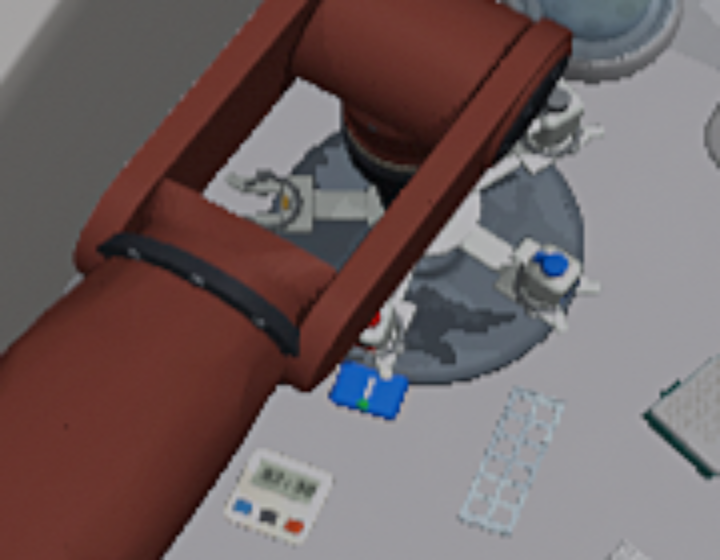

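```bash
python3 -m crank '[{"offset":[0,0,0],"twist":-0.06},{"offset":[0,0,0],"twist":-0.1},{"offset":[0,0,0],"twist":-0.12},{"offset":[0,0,0],"twist":-0.12},{"offset":[0,0,0],"twist":-0.12},{"offset":[0,0,0],"twist":-0.12},{"offset":[0,0,0],"twist":-0.12},{"offset":[0,0,0],"twist":-0.12},{"offset":[0,0,0],"twist":-0.12},{"offset":[0,0,0],"twist":-0.12},{"offset":[0,0,0],"twist":-0.1},{"offset":[0,0,0],"twist":-0.056},{"offset":[0,0,0],"twist":0},{"offset":[0,0,0],"twist":0},{"offset":[0,0,0],"twist":0}]'
python3 - <<'E'
from h import *
go((606.5,-300.3,224))
t=read_camera("top"); save("t5",cv2.resize(t["pixels"][90:250,160:340],None,fx=4,fy=3.5))
w=read_camera("wrist"); save("w5",w["pixels"])
E
```

```text
time: 8.12
eef_pos: [606.0, -300.3, 224.1]
ee_rot: [0.616, -0.344, 0.619, 0.345]
wrist_force: [-6.3, -1.5, 6.6]
gripper_width: 35.3
t 8.12 pos [ 606.  -300.3  224.1] zyaw 58.3 twist 0 j6 -1.58 F [-6.28 -1.46  6.62] w 35.3 offset after twist [ 0.1 -0.5  0.2] tilt [-0.003 -0.001 -1.   ]
```

View pics/t5.png

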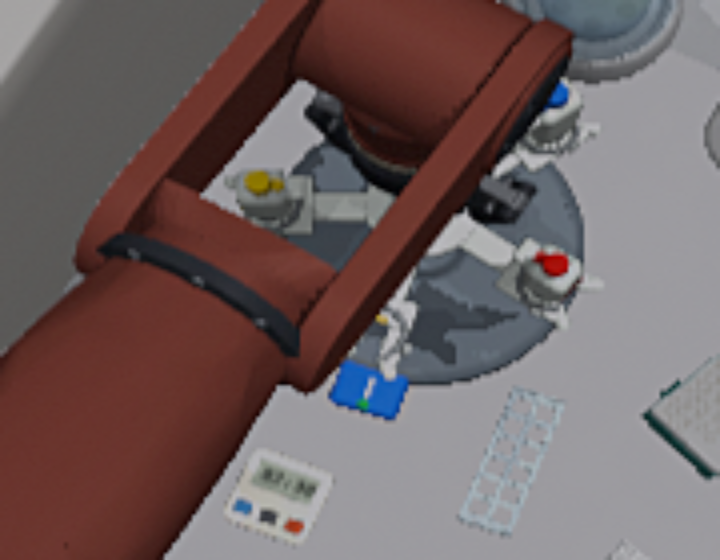

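View pics/w5.png

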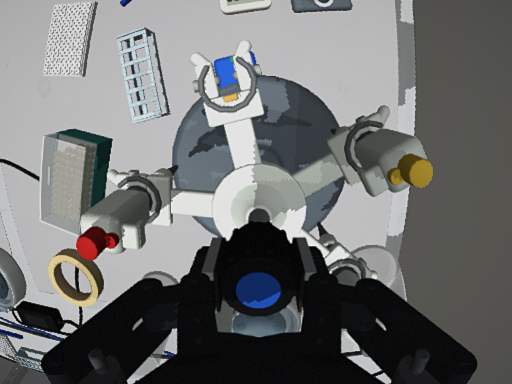

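```bash
python3 -m crank '[{"offset":[0,0,0],"twist":0},{"offset":[0,0,0],"twist":0},{"offset":[0,0,0],"twist":0},{"offset":[0,0,0],"twist":0},{"offset":[-30,0,0],"twist":0},{"offset":[-50,0,0],"twist":0},{"offset":[-50,0,0],"twist":0},{"offset":[0,0,0],"twist":0},{"offset":[0,0,0],"twist":0}]' 0.75
python3 - <<'E'
from h import *
go((427,-110,330),np.radians(68))
w=read_camera("wrist"); save("w6",w["pixels"])
o=get_obs()
im=w["pixels"]
for c in R: 
  for b in blobs(im,c,40):
    for z in (14,160,240):
        O,d=wproj_rays(w,o,b[0]); print(c,np.round(b[0]),z,(O+d*(z-O[2])/d[2]).round(1))
E
```

```text
time: 9.35
eef_pos: [607.5, -299.2, 351.9]
ee_rot: [0.617, -0.344, 0.617, 0.345]
wrist_force: [-0.5, 0.4, -0.1]
gripper_width: 64.2
t 9.35 pos [ 607.5 -299.2  351.9] zyaw 58.3 twist -0.169 j6 -1.579 F [-0.53  0.4  -0.07] w 64.2 offset after twist [ 22.  238.2 107.8] tilt [-0.  0. -1.]
blue [166.  12.] 14 [ 324.5 -302.4   14. ]
blue [166.  12.] 160 [ 389.9 -288.6  160. ]
blue [166.  12.] 240 [ 425.7 -281.1  240. ]
blue [233.  77.] 14 [ 485.2 -270.6   14. ]
blue [233.  77.] 160 [ 501.6 -266.5  160. ]
blue [233.  77.] 240 [ 510.6 -264.3  240. ]
blue [256. 197.] 14 [ 674.2 -344.5   14. ]
blue [256. 197.] 160 [ 633.1 -317.9  160. ]
blue [256. 197.] 240 [ 610.6 -303.3  240. ]
blue [224. 264.] 14 [ 755.5 -467.2   14. ]
blue [224. 264.] 160 [ 689.7 -403.3  160. ]
blue [224. 264.] 240 [ 653.6 -368.3  240. ]
blue [220. 277.] 14 [ 775.5 -491.1   14. ]
blue [220. 277.] 160 [ 703.6 -419.9  160. ]
blue [220. 277.] 240 [ 664.2 -380.9  240. ]
blue [ 45. 294.] 14 [ 614.8 -936.3   14. ]
blue [ 45. 294.] 160 [ 591.8 -729.6  160. ]
blue [ 45. 294.] 240 [ 579.2 -616.4  240. ]
blue [ 31. 305.] 14 [  616.3 -1030.     14. ]
blue [ 31. 305.] 160 [ 592.9 -794.8  160. ]
blue [ 31. 305.] 240 [ 580.  -665.9  240. ]
blue [202. 322.] 14 [ 853.9 -594.4   14. ]
blue [202. 322.] 160 [ 758.1 -491.7  160. ]
blue [202. 322.] 240 [ 705.7 -435.5  240. ]
blue [142. 348.] 14 [ 858.9 -791.7   14. ]
blue [142. 348.] 160 [ 761.6 -629.   160. ]
blue [142. 348.] 240 [ 708.3 -539.9  240. ]
red [155. 182.] 14 [ 557.7 -481.1   14. ]
red [155. 182.] 160 [ 552.1 -412.9  160. ]
red [155. 182.] 240 [ 549.  -375.6  240. ]
red [168. 180.] 14 [ 567.9 -457.4   14. ]
red [168. 180.] 160 [ 559.2 -396.5  160. ]
red [168. 180.] 240 [ 554.4 -363.1  240. ]
yellow [344. 138.] 14 [ 662.5 -165.8   14. ]
yellow [344. 138.] 160 [ 625.  -193.6  160. ]
yellow [344. 138.] 240 [ 604.4 -208.8  240. ]
```

View pics/w6.png

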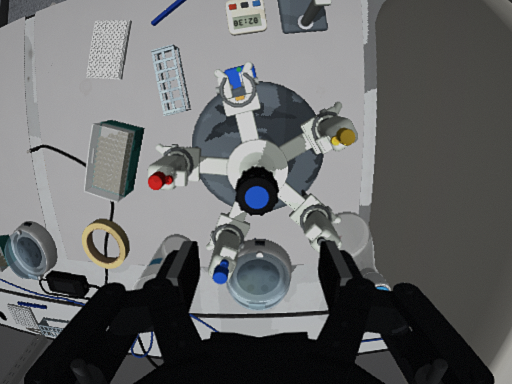

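```bash
python3 -m crank '[{"offset":[0,0,0],"twist":-0.169},{"offset":[4,47.6,21.6],"twist":0},{"offset":[4,47.6,21.6],"twist":0},{"offset":[4,47.6,21.6],"twist":0},{"offset":[4,47.6,21.6],"twist":0},{"offset":[4,47.6,21.6],"twist":0},{"offset":[0,0,0],"twist":0},{"offset":[0,0,0],"twist":0},{"offset":[0,0,0],"twist":0}]' 0.75
python3 - <<'E'
from h import *
go((427,-110,330),np.radians(68))
w=read_camera("wrist"); save("w7",w["pixels"])
t=read_camera("top"); save("t7",cv2.resize(t["pixels"][90:250,160:340],None,fx=4,fy=3.5))
o=get_obs()
im=w["pixels"]
for b in blobs(im,"green",10):
    for z in (225,235):
        O,d=wproj_rays(w,o,b[0]); print(b,z,(O+d*(z-O[2])/d[2]).round(1))
E
```

```text
time: 10.52
eef_pos: [428.0, -110.9, 332.0]
ee_rot: [0.586, -0.395, 0.586, 0.395]
wrist_force: [-0.7, -0.7, 1.0]
gripper_width: 63.9
t 10.53 pos [ 428.  -110.9  332. ] zyaw 68.0 twist -0.001 j6 -1.599 F [-0.69 -0.66  0.98] w 63.9 offset after twist [2.  1.3 0.5] tilt [-0.  0. -1.]
([264.0, 162.0], [259, 162, 11, 1, 11]) 225 [404.7 -96.2 225. ]
([264.0, 162.0], [259, 162, 11, 1, 11]) 235 [402.7 -95.6 235. ]
([260.8, 192.4], [253, 184, 17, 19, 243]) 225 [ 429.1 -109.   225. ]
([260.8, 192.4], [253, 184, 17, 19, 243]) 235 [ 426.1 -107.9  235. ]
```

View pics/w7.png

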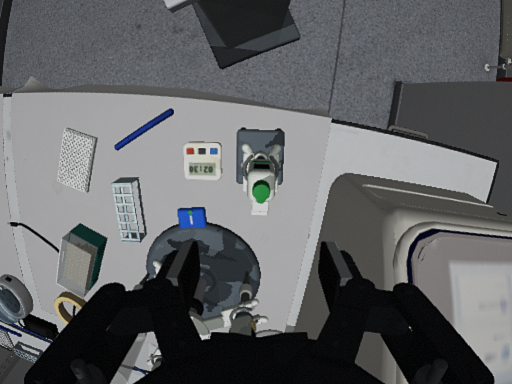

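View pics/t7.png

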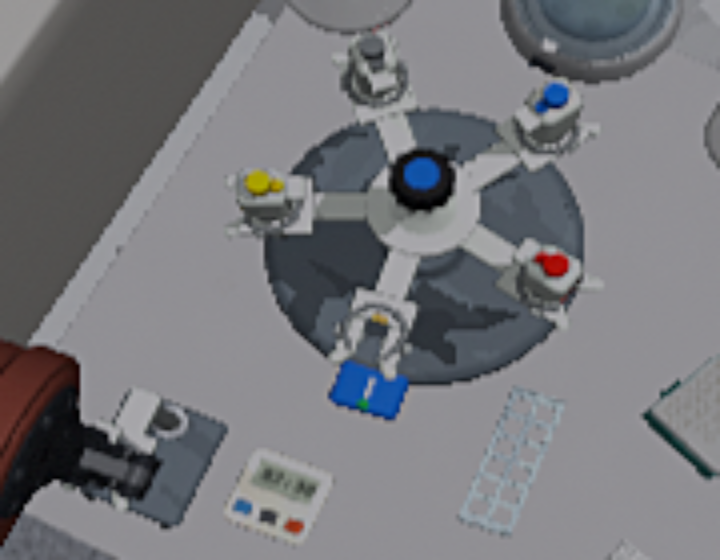

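```bash
python3 -m crank '[{"offset":[40,2.2,1.5],"twist":0},{"offset":[40,0,0],"twist":0},{"offset":[40,0,0],"twist":0},{"offset":[32,0,0],"twist":0},{"offset":[0,0,0],"twist":0},{"offset":[0,0,0],"twist":0}]' 0.75
python3 - <<'E'
from h import *
go((426.5,-108.7,180),np.radians(68))
s=read_camera("side"); save("s8",cv2.resize(s["pixels"][110:240,150:290],None,fx=5,fy=4.5))
w=read_camera("wrist"); save("w8",w["pixels"])
E
```

```text
time: 11.38
eef_pos: [427.0, -108.6, 181.6]
ee_rot: [0.587, -0.396, 0.586, 0.395]
wrist_force: [0.3, -0.3, -0.0]
gripper_width: 64.2
t 11.38 pos [ 427.  -108.6  181.6] zyaw 68.0 twist -0.0 j6 -1.595 F [ 0.32 -0.33 -0.03] w 64.2 offset after twist [ 1.6  0.4 -0.2] tilt [ 0.002 -0.001 -1.   ]
```

View pics/s8.png

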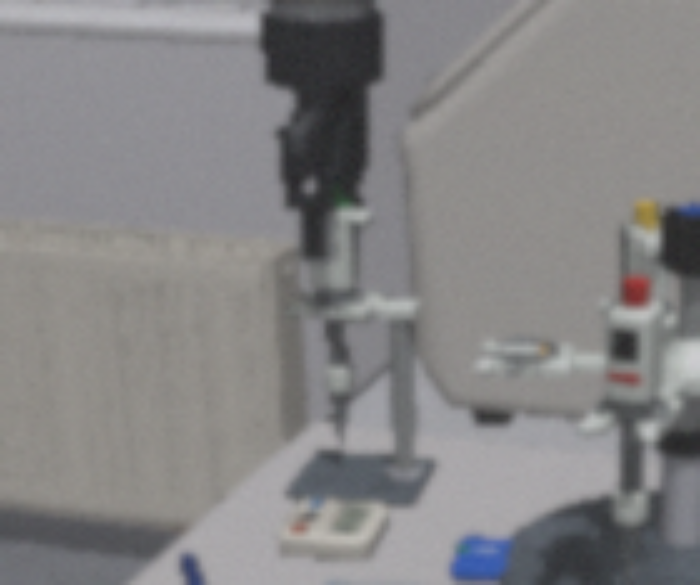

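View pics/w8.png

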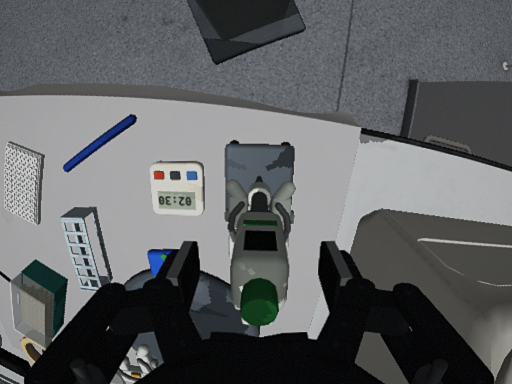

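Run:
```python
from h import *
o=get_obs(); w=read_camera("wrist")
R["green"]=((50,100,30),(85,255,255))
for b in blobs(w["pixels"],"green",100):
    x,y,W,H,_=b[1]
    for z in (225,230,235):
        O,d=wproj_rays(w,o,b[0]); print(b,z,(O+d*(z-O[2])/d[2]).round(1))
```

```text
([260.0, 222.3], [243, 220, 34, 7, 176]) 225 [394.  -94.4 225. ]
([260.0, 222.3], [243, 220, 34, 7, 176]) 230 [391.9 -93.6 230. ]
([260.0, 222.3], [243, 220, 34, 7, 176]) 235 [389.9 -92.8 235. ]
([258.8, 301.9], [240, 278, 38, 48, 1440]) 225 [ 428.5 -108.8  225. ]
([258.8, 301.9], [240, 278, 38, 48, 1440]) 230 [ 424.7 -107.3  230. ]
([258.8, 301.9], [240, 278, 38, 48, 1440]) 235 [ 420.9 -105.8  235. ]
```

```bash
python3 -m crank '[{"offset":[0,0,0],"twist":0},{"offset":[0,0,0],"twist":0},{"offset":[0,0,0],"twist":0},{"offset":[0,0,0],"twist":0},{"offset":[0,0,0],"twist":0}]' 0 40
python3 - <<'E'
from h import *
go((426.5,-108.7,180),np.radians(68)); print(get_obs()["wrist_torque"].round(3))
w=read_camera("wrist"); save("w9",w["pixels"])
E
```

```text
time: 12.15
eef_pos: [426.2, -108.1, 181.0]
ee_rot: [0.586, -0.396, 0.586, 0.395]
wrist_force: [-0.9, 0.4, 5.2]
gripper_width: 25.5
t 12.15 pos [ 426.2 -108.1  181. ] zyaw 68.0 twist 0.0 j6 -1.595 F [-0.91  0.39  5.24] w 25.5 offset after twist [ 1.  -0.5 -0.4] tilt [ 0.001 -0.    -1.   ]
[0.001 0.138 0.019]
```

View pics/w9.png

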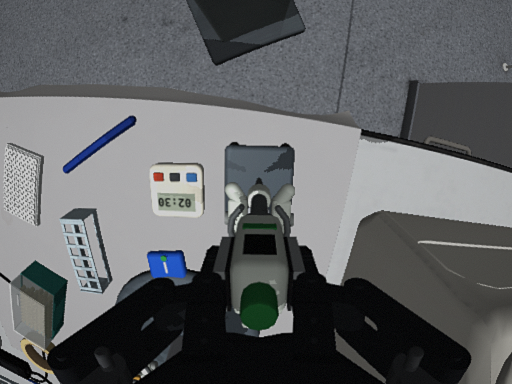

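```bash
python3 -m crank '[{"offset":[-6,0,0],"twist":0},{"offset":[-6,0,0],"twist":0},{"offset":[-6,0,0],"twist":0},{"offset":[0,0,0],"twist":0},{"offset":[0,0,0],"twist":0},{"offset":[0,0,0],"twist":0}]'
python3 - <<'E'
from h import *
go((426.5,-108.7,200),np.radians(68)); print(get_obs()["wrist_torque"].round(3))
s=read_camera("side"); save("s10",cv2.resize(s["pixels"][130:240,170:290],None,fx=6,fy=5))
E
```

```text
time: 12.95
eef_pos: [425.6, -107.8, 198.0]
ee_rot: [0.586, -0.395, 0.586, 0.396]
wrist_force: [-0.5, 0.4, -0.2]
gripper_width: 25.6
t 12.95 pos [ 425.6 -107.8  198. ] zyaw 68.0 twist 0.0 j6 -1.595 F [-0.49  0.42 -0.15] w 25.6 offset after twist [-2.  -1.2 -0.5] tilt [-0.001  0.    -1.   ]
[-0.034 -0.014 -0.044]
```

View pics/s10.png

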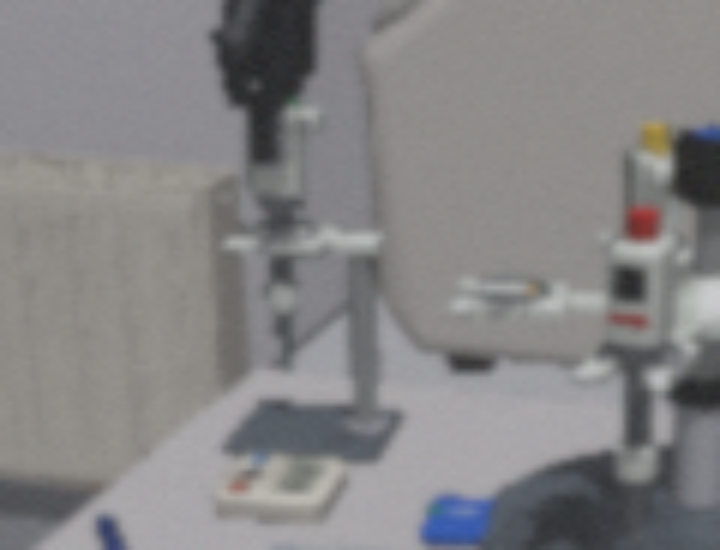

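```bash
python3 -m crank '[{"offset":[0,6,0],"twist":0},{"offset":[0,10,0],"twist":0},{"offset":[0,10,0],"twist":0},{"offset":[0,10,0],"twist":0},{"offset":[0,10,0],"twist":0},{"offset":[0,9,0],"twist":0},{"offset":[0,0,0],"twist":0},{"offset":[0,0,0],"twist":0}]'
python3 - <<'E'
from h import *
go((459.6,-252.1,205),np.radians(72)); print(get_obs()["wrist_torque"].round(3))
s=read_camera("side"); save("s11",cv2.resize(s["pixels"][130:240,170:290],None,fx=6,fy=5))
t=read_camera("top"); save("t11",cv2.resize(t["pixels"][120:260,160:320],None,fx=4.5,fy=4.2,interpolation=3))
E
```

```text
time: 14.0
eef_pos: [375.1, -87.5, 198.5]
ee_rot: [0.586, -0.396, 0.586, 0.395]
wrist_force: [-0.9, 1.1, -0.4]
gripper_width: 25.7
t 14.0 pos [375.1 -87.5 198.5] zyaw 68.0 twist -0.07 j6 -1.599 F [-0.85  1.12 -0.35] w 25.7 offset after twist [  -6.4 -131.3 -130.5] tilt [ 0.001 -0.    -1.   ]
[-0.024  0.038  0.017]
```

View pics/s11.png

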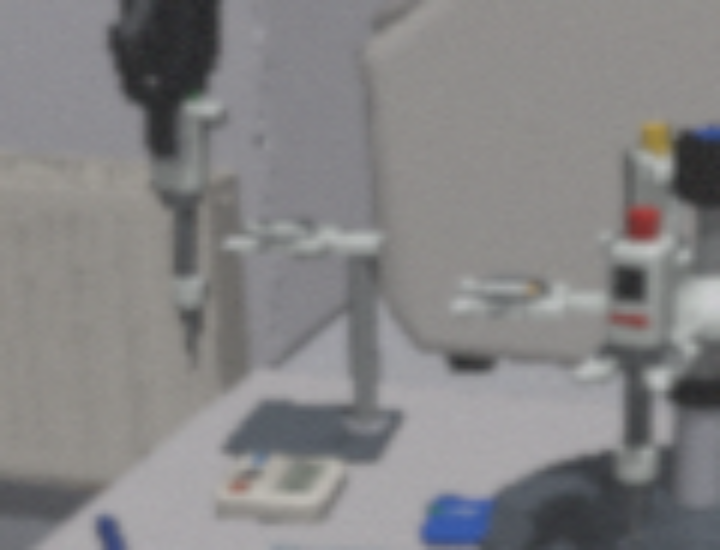

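View pics/t11.png

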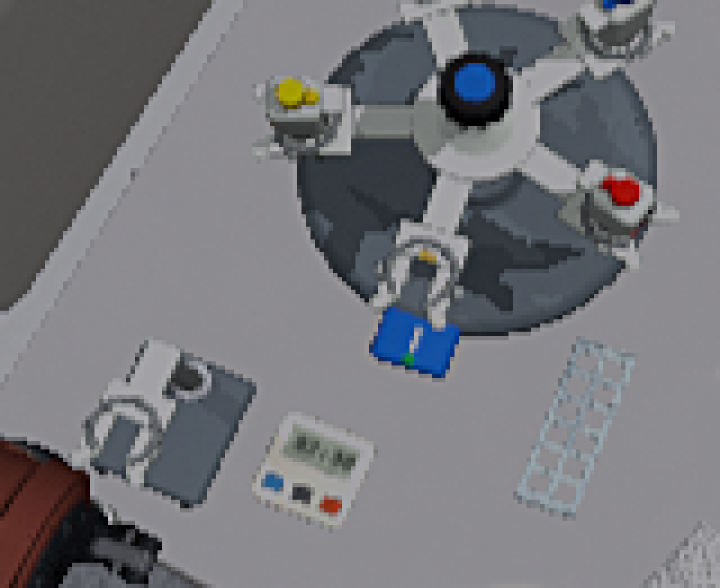

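Run:
```python
from h import *
t=read_camera("top");s=read_camera("side")
save("t12",np.hstack([cv2.resize(t["pixels"][165:205,234:274],None,fx=10,fy=10,interpolation=2),cv2.resize(t["pixels"][200:240,167:207],None,fx=10,fy=10,interpolation=2)]))
save("s12",np.hstack([cv2.resize(s["pixels"][175:205,235:275],None,fx=10,fy=10,interpolation=2),cv2.resize(s["pixels"][162:192,203:243],None,fx=10,fy=10,interpolation=2)]))
c,_=tri([ray(t,254.4,180.7),ray(s,258.4,187.9)]); print(c)
```

```text
[ 526.86101156 -274.00639041  159.25030985]
```

View pics/t12.png

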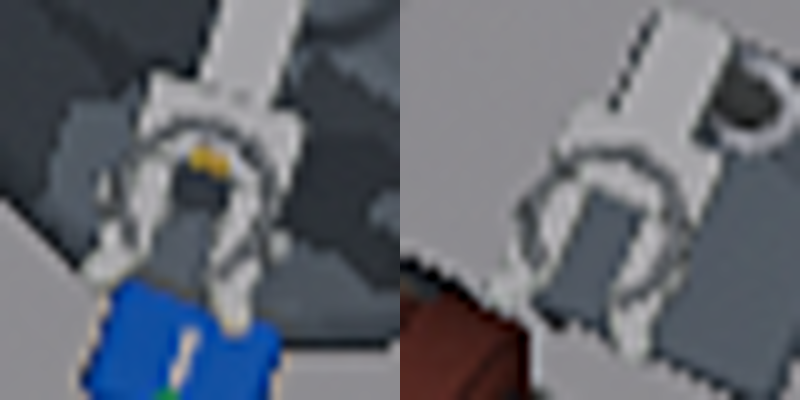

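View pics/s12.png

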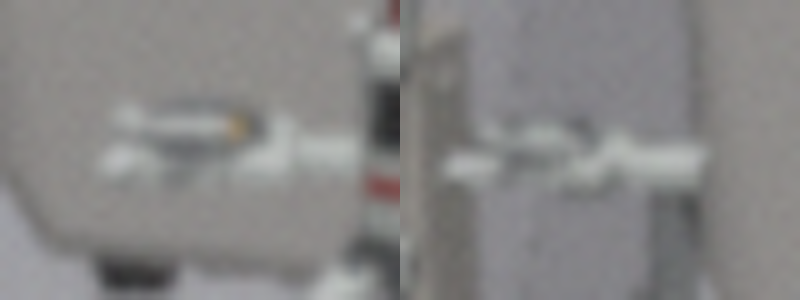

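Run:
```python
from h import *
t=read_camera("top")
cc=lambda x,y:(234+x/10-.45,165+y/10-.45); rr=lambda x,y:(167+x/10-.45,200+y/10-.45)
for n,f,z,P in [("car",cc,157.5,dict(tL=(105,272),tR=(237,325),cL=(155,75),cR=(300,120),contact=(210,160))),("rest",rr,150,dict(tL=(113,295),tR=(230,350),cL=(165,115),cR=(322,160)))]:
    W={k:onz(t,f(*v),z)[:2] for k,v in P.items()}
    for k,v in W.items(): print(n,k,v.round(1))
    m=(W["tL"]+W["tR"])/2; b=(W["cL"]+W["cR"])/2; d=m-b
    print(n,"tipmid",m.round(1),"back",b.round(1),"len",np.linalg.norm(d).round(1),"ang",np.degrees(np.arctan2(d[1],d[0])).round(1),"tip ang", np.degrees(np.arctan2(*(W["tR"]-W["tL"])[::-1])).round(1),"tipwidth",np.linalg.norm(W["tR"]-W["tL"]).round(1))
    u=d/np.linalg.norm(d); print("centre est", (m-25*u).round(1))
    if n=="car":
        q=m-np.array([607,-300.]); print("tip from axis",np.hypot(*q),np.degrees(np.arctan2(q[1],q[0])))
        q=W["contact"]-np.array([607,-300.]); print("contact from axis",np.hypot(*q),np.degrees(np.arctan2(q[1],q[0])))
```

```text
car tL [ 498.5 -248.3]
car tR [ 485.3 -280.5]
car cL [ 547.1 -260.6]
car cR [ 535.7 -296.1]
car contact [ 526. -274.]
car tipmid [ 491.9 -264.4] back [ 541.4 -278.4] len 51.4 ang 164.2 tip ang -112.3 tipwidth 34.8
centre est [ 516.  -271.2]
tip from axis 120.45984264079475 162.80491111452437
contact from axis 85.09190069065201 162.23474624394925
rest tL [408.9 -86.1]
rest tR [ 395.3 -114.9]
rest cL [452.8 -98.2]
rest cR [ 441.5 -136.9]
rest tipmid [ 402.1 -100.5] back [ 447.2 -117.6] len 48.2 ang 159.3 tip ang -115.1 tipwidth 31.8
centre est [ 425.5 -109.3]
```

```bash
python3 -m crank '[{"offset":[0,0,0],"twist":-0.078},{"offset":[-2,0,-15],"twist":0},{"offset":[-2,0,-25],"twist":0},{"offset":[-2,0,-25],"twist":0},{"offset":[-2,0,-20],"twist":0},{"offset":[0,-15,-8],"twist":0},{"offset":[0,-30,-10],"twist":0},{"offset":[0,-30,-10],"twist":0},{"offset":[0,-30,-10],"twist":0},{"offset":[0,-20,-6],"twist":0},{"offset":[0,-10,-3],"twist":0},{"offset":[0,0,0],"twist":0},{"offset":[0,0,0],"twist":0},{"offset":[0,0,0],"twist":0}]'
python3 - <<'E'
from h import *
go((516.5,-270.7,206),np.radians(72.5)); print(get_obs()["wrist_torque"].round(3))
s=read_camera("side"); save("s13",cv2.resize(s["pixels"][130:240,200:320],None,fx=6,fy=5))
w=read_camera("wrist"); save("w13",w["pixels"])
t=read_camera("top"); save("t13",cv2.resize(t["pixels"][120:260,160:320],None,fx=4.5,fy=4.2,interpolation=3))
E
```

```text
time: 16.0
eef_pos: [463.3, -253.4, 206.3]
ee_rot: [0.57, -0.418, 0.57, 0.418]
wrist_force: [1.3, 0.5, -1.6]
gripper_width: 25.7
t 16.0 pos [ 463.3 -253.4  206.3] zyaw 72.5 twist -0.0 j6 -1.899 F [ 1.29  0.46 -1.55] w 25.7 offset after twist [  0.3 -56.   -0.5] tilt [-0.  0. -1.]
[-0.005 -0.022  0.   ]
```

View pics/s13.png

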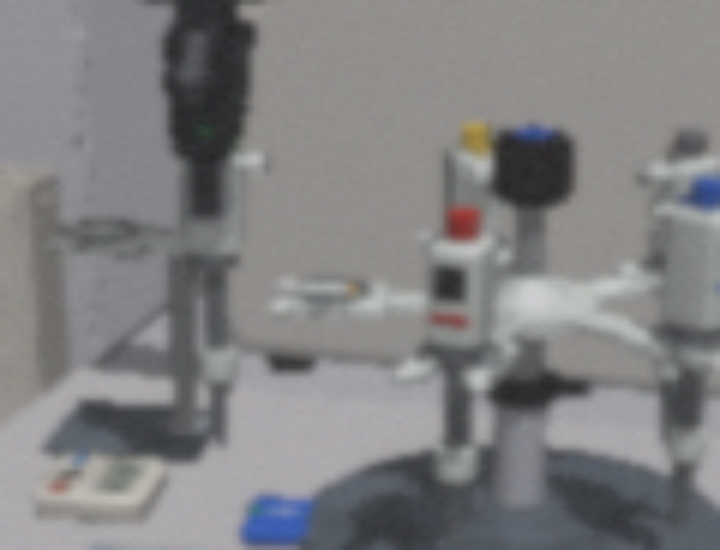

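View pics/w13.png

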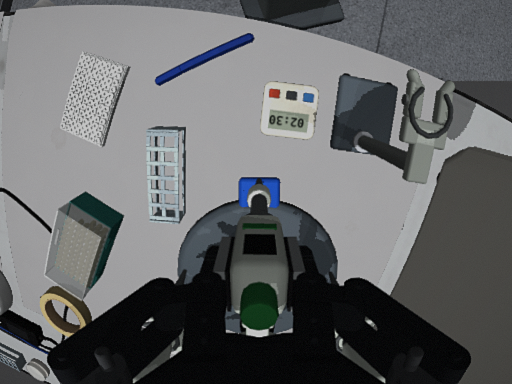

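View pics/t13.png

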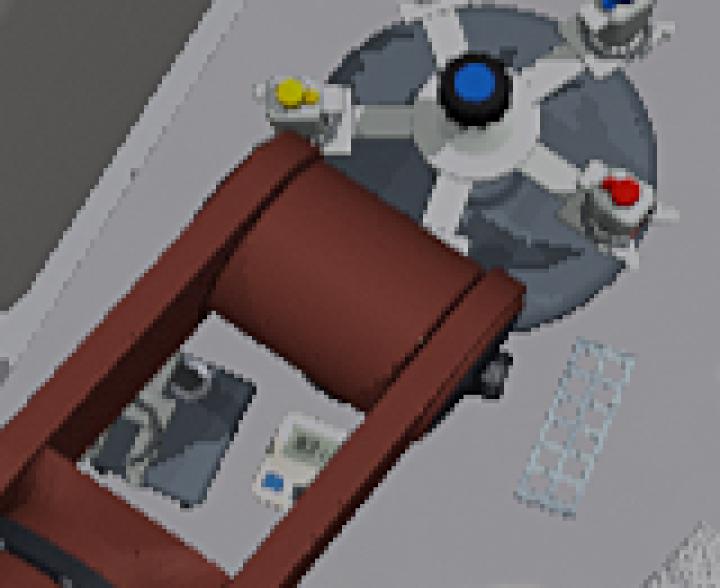

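```bash
python3 -m crank '[{"offset":[0,-5,0],"twist":0},{"offset":[0,-8,0],"twist":0},{"offset":[0,-8,0],"twist":0},{"offset":[0,-8,0],"twist":0},{"offset":[0,-6,0],"twist":0},{"offset":[0,-3,0],"twist":0},{"offset":[0,0,0],"twist":0},{"offset":[0,0,0],"twist":0}]'
python3 - <<'E'
from h import *
go((516.5,-270.7,206),np.radians(72.5)); print(get_obs()["wrist_torque"].round(3))
s=read_camera("side"); save("s14",cv2.resize(s["pixels"][130:240,200:320],None,fx=6,fy=5))
w=read_camera("wrist"); save("w14",w["pixels"])
E
```

```text
time: 17.15
eef_pos: [499.9, -265.2, 206.2]
ee_rot: [0.57, -0.418, 0.57, 0.418]
wrist_force: [-0.0, -0.2, -1.8]
gripper_width: 25.4
t 17.15 pos [ 499.9 -265.2  206.2] zyaw 72.5 twist -0.0 j6 -1.877 F [-0.04 -0.18 -1.75] w 25.4 offset after twist [  0.2 -17.5  -0.2] tilt [-0.  0. -1.]
[-0.018 -0.02  -0.014]
```

View pics/s14.png

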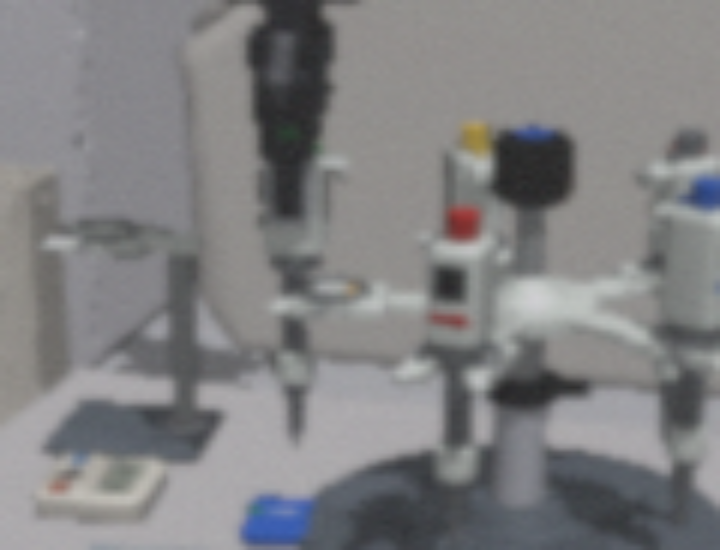

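View pics/w14.png

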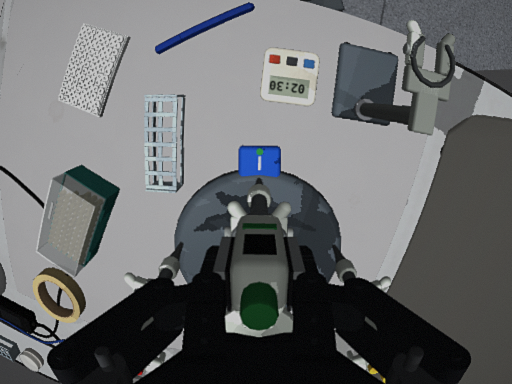

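```bash
python3 -m crank '[{"offset":[0,-2.5,0],"twist":0},{"offset":[0,-2.5,0],"twist":0},{"offset":[0,-2.5,0],"twist":0},{"offset":[0,-2.5,0],"twist":0},{"offset":[0,0,0],"twist":0},{"offset":[0,0,0],"twist":0}]'
python3 - <<'E'
from h import *
go((516.5,-270.7,206),np.radians(72.5))
E
```

```text
time: 18.0
eef_pos: [508.5, -267.8, 205.6]
ee_rot: [0.57, -0.417, 0.571, 0.419]
wrist_force: [-4.6, 0.9, -0.9]
gripper_width: 25.5
t 18.0 pos [ 508.5 -267.8  205.6] zyaw 72.5 twist -0.0 j6 -1.872 F [-4.57  0.87 -0.9 ] w 25.5 offset after twist [-0.4 -8.5 -0.3] tilt [-0.003  0.001 -1.   ]
```

Touching the catches (4.6 N). Push on.

```bash
python3 -m crank '[{"offset":[0,-2.5,0],"twist":0},{"offset":[0,-2.5,0],"twist":0},{"offset":[0,-2.5,0],"twist":0},{"offset":[0,0,0],"twist":0},{"offset":[0,0,0],"twist":0}]'
python3 - <<'E'
from h import *
go((516.5,-270.7,206),np.radians(72.5))
E
```

```text
time: 18.62
eef_pos: [517.7, -271.0, 206.7]
ee_rot: [0.571, -0.419, 0.57, 0.417]
wrist_force: [1.3, -0.3, -2.4]
gripper_width: 25.5
t 18.62 pos [ 517.7 -271.   206.7] zyaw 72.5 twist -0.0 j6 -1.868 F [ 1.26 -0.32 -2.36] w 25.5 offset after twist [ 0.7  1.2 -0.1] tilt [ 0.002 -0.001 -1.   ]
```

```bash
python3 -m crank '[{"offset":[2,0,0],"twist":0},{"offset":[2,0,0],"twist":0},{"offset":[2,0,0],"twist":0},{"offset":[2,0,0],"twist":0},{"offset":[2,0,0],"twist":0},{"offset":[0,0,0],"twist":0},{"offset":[0,0,0],"twist":0}]'
python3 - <<'E'
from h import *
go((516.5,-270.7,188),np.radians(72.5)); print(get_obs()["wrist_torque"].round(3))
s=read_camera("side"); save("s15",cv2.resize(s["pixels"][130:240,200:320],None,fx=6,fy=5))
w=read_camera("wrist"); save("w15",w["pixels"])
E
```

```text
time: 19.5
eef_pos: [517.2, -270.8, 196.1]
ee_rot: [0.571, -0.418, 0.57, 0.418]
wrist_force: [3.3, -1.5, -1.0]
gripper_width: 26.1
t 19.5 pos [ 517.2 -270.8  196.1] zyaw 72.5 twist -0.0 j6 -1.868 F [ 3.31 -1.49 -1.05] w 26.1 offset after twist [ 8.1  0.7 -0.1] tilt [ 0.001 -0.001 -1.   ]
[-0.386 -0.736 -0.028]
```

View pics/s15.png

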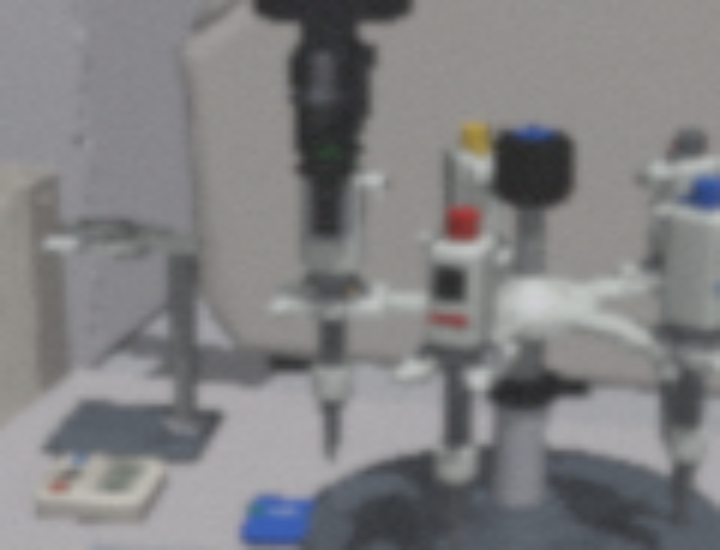

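View pics/w15.png

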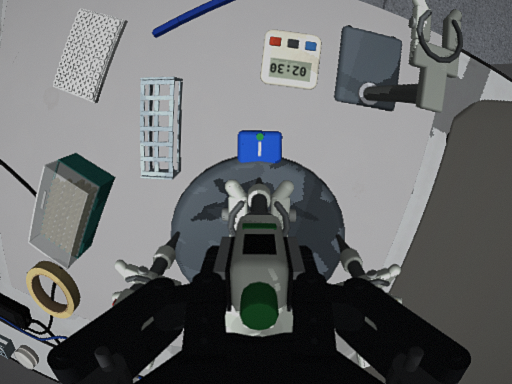

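```bash
python3 -m crank '[{"offset":[2,0,0],"twist":0},{"offset":[2,0,0],"twist":0},{"offset":[0,0,0],"twist":0},{"offset":[0,0,0],"twist":0}]'
python3 - <<'E'
from h import *
go((516.5,-270.7,188),np.radians(72.5)); print(get_obs()["wrist_torque"].round(3))
E
python3 -m crank '[{"offset":[1,0,0],"twist":0},{"offset":[0,0,0],"twist":0},{"offset":[0,0,0],"twist":0}]'
python3 - <<'E'
from h import *
go((516.5,-270.7,188),np.radians(72.5)); print(get_obs()["wrist_torque"].round(3))
E
```

```text
time: 20.1
eef_pos: [516.6, -270.5, 192.1]
ee_rot: [0.57, -0.418, 0.57, 0.418]
wrist_force: [3.2, -0.9, -1.0]
gripper_width: 25.7
t 20.1 pos [ 516.6 -270.5  192.1] zyaw 72.5 twist -0.0 j6 -1.868 F [ 3.25 -0.89 -0.97] w 25.7 offset after twist [ 4.1  0.  -0.2] tilt [-0.  0. -1.]
[-0.209 -0.478  0.038]
time: 20.48
eef_pos: [516.6, -270.5, 191.3]
ee_rot: [0.57, -0.418, 0.57, 0.418]
wrist_force: [2.0, 0.1, 1.2]
gripper_width: 25.7
t 20.48 pos [ 516.6 -270.5  191.3] zyaw 72.5 twist -0.0 j6 -1.868 F [2.   0.06 1.25] w 25.7 offset after twist [ 3.3  0.1 -0.2] tilt [-0.  0. -1.]
[-0.124 -0.374  0.003]
```

```bash
for i in 1 2; do python3 -m crank '[{"offset":[1,0,0],"twist":0},{"offset":[0,0,0],"twist":0},{"offset":[0,0,0],"twist":0}]' | sed -n 2,4p; done
```

```text
eef_pos: [516.7, -270.5, 191.2]
ee_rot: [0.57, -0.418, 0.57, 0.418]
wrist_force: [-0.9, -0.1, 5.3]
eef_pos: [516.7, -270.5, 191.0]
ee_rot: [0.57, -0.418, 0.57, 0.418]
wrist_force: [-1.4, 0.2, 8.2]
```

Run:
```python
from h import *
go((516.5,-270.7,188),np.radians(72.5)); print(get_obs()["wrist_torque"].round(3))
s=read_camera("side"); save("s16",cv2.resize(s["pixels"][155:215,230:290],None,fx=10,fy=9,interpolation=3))
w=read_camera("wrist"); save("w16",cv2.resize(w["pixels"][140:340,180:340],None,fx=4,fy=3,interpolation=3))
```

```text
t 21.23 pos [ 516.7 -270.5  191. ] zyaw 72.5 twist -0.0 j6 -1.868 F [-1.38  0.22  8.23] w 25.8 offset after twist [ 3.   0.1 -0.2] tilt [-0. -0. -1.]
[ 0.204  0.239 -0.059]
```

View pics/s16.png

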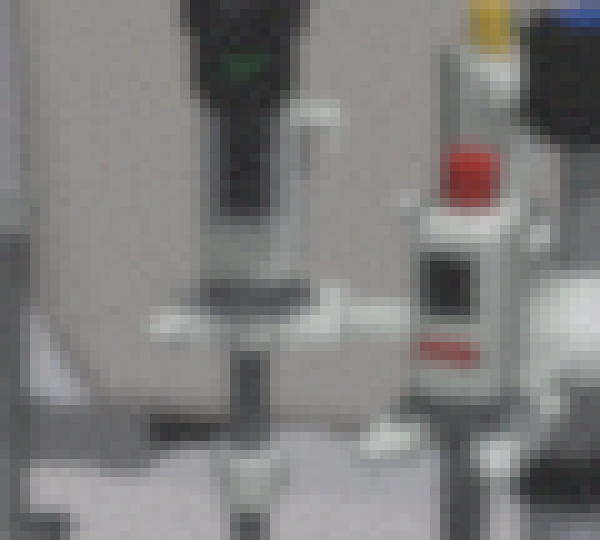

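View pics/w16.png

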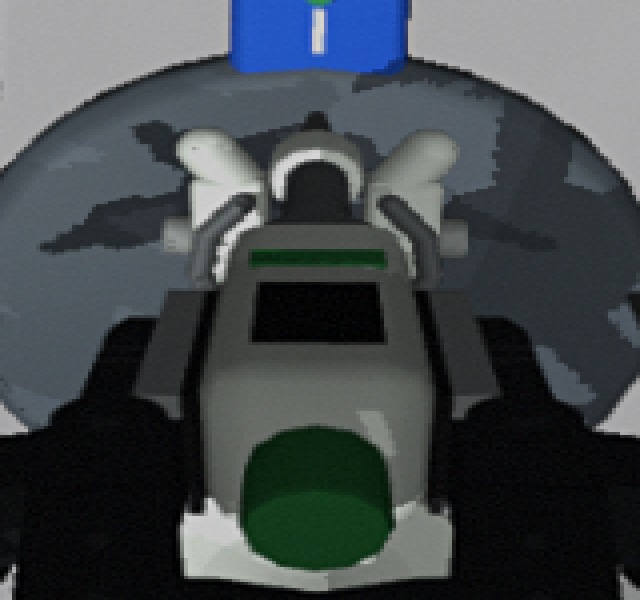

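Run:
```python
from h import *
t=read_camera("top");s=read_camera("side")
cc=lambda x,y:(234+x/10-.45,165+y/10-.45); rr=lambda x,y:(167+x/10-.45,200+y/10-.45)
print("car tip R",tri([ray(t,*cc(237,325)),ray(s,235+11.5-.45,175+16-.45)]))
print("rest tip R",tri([ray(t,*rr(230,350)),ray(s,203+6.5-.45,162+16.3-.45)]))
for z in (150,155,160): print(z,proj(s,[485.3+z*0,-280.5,z]).round(1))
print(proj(s,[395.3,-114.9,145]))
```

```text
car tip R (array([ 487.70542379, -280.86209185,  157.07763041]), [2.4, 2.4])
rest tip R (array([ 398.87087503, -114.63641623,  146.40301702]), [3.5, 3.5])
150 [244.4 193. ]
155 [244.4 191.3]
160 [244.4 189.7]
[206.9147746  178.43251806]
```

Run:
```python
from h import *
s=read_camera("side")
shots=[s["pixels"].astype(float)]+[read_camera("side")["pixels"].astype(float) for _ in range(4)]
now=np.mean(shots,0)
old=np.mean([cv2.cvtColor(cv2.imread(f"pics/{n}.png"),cv2.COLOR_BGR2RGB).astype(float) for n in ("side0","s1","s2")],0)
np.save("now.npy",now)
def prof(im,x,y,z0,dx):
    zs=np.arange(-60,85,3.)
    P=np.array([proj(s,[x,y,z0+z]) for z in zs]).astype(np.float32)
    g=im.mean(2).astype(np.float32)
    return zs,np.mean([cv2.remap(g,(P[:,0]+d).astype(np.float32).reshape(-1,1),P[:,1].reshape(-1,1),cv2.INTER_CUBIC).ravel() for d in dx],0)
dx=[-1,-.5,0,.5,1]
a=prof(old,425.8,-109,150,dx); b=prof(now,516.5,-271,160,dx)
for i in range(len(a[0])): print(int(a[0][i]),int(a[1][i]),int(b[1][i]))
```

```text
-60 157 164
-57 154 159
-54 131 129
-51 103 98
-48 90 84
-45 86 79
-42 84 77
-39 84 74
-36 84 74
-33 77 75
-30 72 75
-27 71 74
-24 71 74
-21 75 83
-18 92 109
-15 119 131
-12 131 134
-9 122 122
-6 106 104
-3 95 89
0 88 83
3 89 87
6 107 103
9 130 121
12 145 124
15 149 122
18 150 120
21 150 117
24 150 106
27 151 87
30 151 64
33 153 49
36 152 48
39 152 49
42 152 49
45 152 47
48 153 46
51 153 47
54 155 49
57 156 48
60 165 44
63 175 43
66 160 44
69 122 47
72 89 47
75 78 49
78 79 53
81 85 52
84 103 46
```

```bash
python3 -m crank '[{"offset":[-1,0,0],"twist":0},{"offset":[0,0,0],"twist":0}]' |sed -n 2,4p
python3 -m crank '[{"offset":[0,0,0],"twist":0},{"offset":[0,0,0],"twist":0},{"offset":[0,0,0],"twist":0},{"offset":[0,0,0],"twist":0}]' 0.7
python3 - <<'E'
from h import *
go((516.5,-270.7,188),np.radians(72.5))
s=read_camera("side"); save("s17",cv2.resize(s["pixels"][155:215,230:290],None,fx=10,fy=9,interpolation=3))
w=read_camera("wrist"); save("w17",w["pixels"])
E
```

```text
eef_pos: [516.7, -270.5, 191.1]
ee_rot: [0.57, -0.418, 0.57, 0.418]
wrist_force: [-0.1, 0.2, 6.2]
time: 22.42
eef_pos: [516.4, -270.4, 189.8]
ee_rot: [0.57, -0.418, 0.57, 0.418]
wrist_force: [0.1, 0.1, -0.2]
gripper_width: 59.5
t 22.43 pos [ 516.4 -270.4  189.8] zyaw 72.5 twist -0.0 j6 -1.868 F [ 0.06  0.1  -0.23] w 59.5 offset after twist [ 1.8 -0.2 -0.3] tilt [-0.001  0.001 -1.   ]
```

View pics/s17.png

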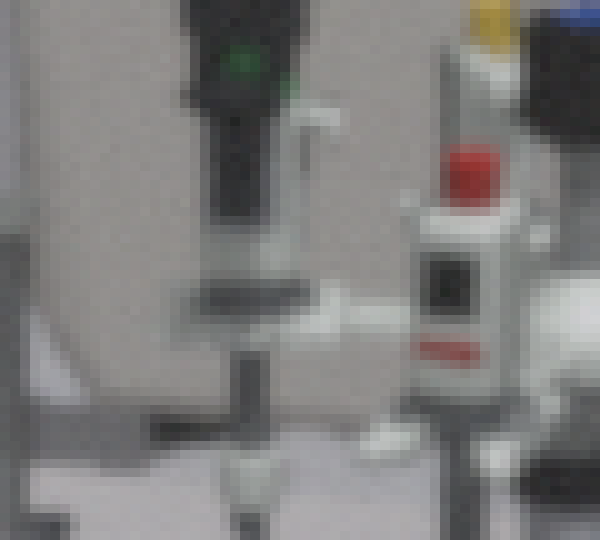

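View pics/w17.png

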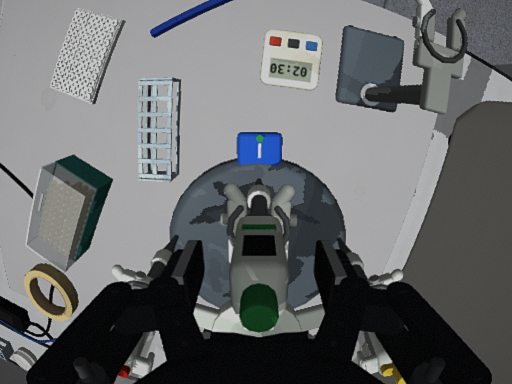

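```bash
python3 -m crank '[{"offset":[-15,0,0],"twist":0},{"offset":[-40,0,0],"twist":0},{"offset":[-40,0,0],"twist":0},{"offset":[-15,0,0],"twist":0},{"offset":[0,50,0],"twist":0},{"offset":[0,50,0],"twist":0},{"offset":[0,0,0],"twist":0},{"offset":[0,0,0],"twist":0}]'
python3 - <<'E'
from h import *
go((516.5,-270.7,300),np.radians(72.5))
im=np.mean([read_camera("side")["pixels"].astype(float) for _ in range(5)],0); np.save("after.npy",im)
save("s18",cv2.resize(im[150:225,230:300].astype(np.uint8),None,fx=10,fy=8,interpolation=3))
w=read_camera("wrist"); save("w18",w["pixels"])
t=read_camera("top"); save("t18",cv2.resize(t["pixels"][120:260,160:320],None,fx=4.5,fy=4.2,interpolation=3))
E
```

```text
time: 23.52
eef_pos: [421.7, -240.6, 300.4]
ee_rot: [0.571, -0.418, 0.57, 0.418]
wrist_force: [0.1, 0.6, 0.2]
gripper_width: 59.9
t 23.52 pos [ 421.7 -240.6  300.4] zyaw 72.5 twist -0.001 j6 -1.928 F [0.07 0.56 0.17] w 59.9 offset after twist [  0.5 -99.4  -0.2] tilt [ 0.001 -0.001 -1.   ]
```

View pics/s18.png

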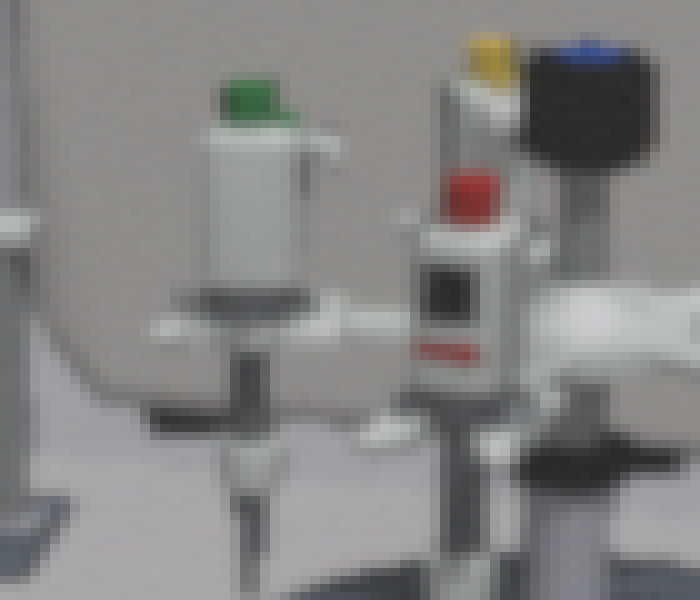

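View pics/w18.png

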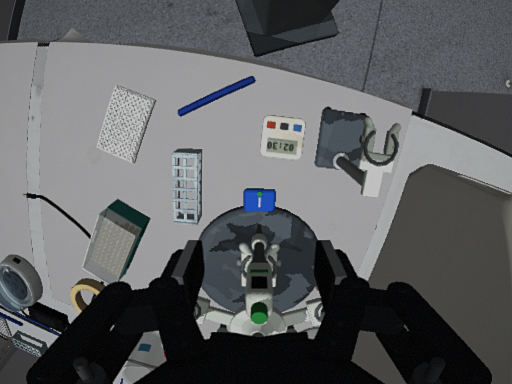

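View pics/t18.png

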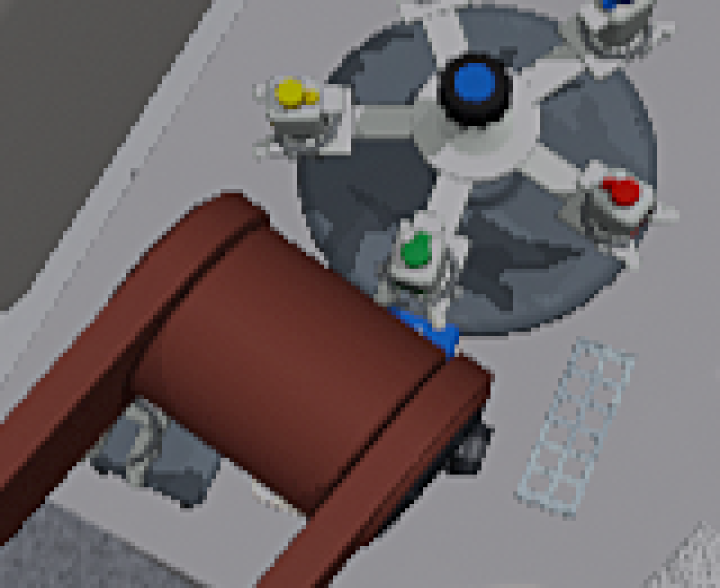

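Run:
```python
from h import *
s=read_camera("side");t=read_camera("top")
now=np.load("after.npy")
old=np.mean([cv2.cvtColor(cv2.imread(f"pics/{n}.png"),cv2.COLOR_BGR2RGB).astype(float) for n in ("side0","s1","s2")],0)
told=cv2.cvtColor(cv2.imread("pics/top0.png"),cv2.COLOR_BGR2RGB)
R["green"]=((45,70,30),(85,255,255))
for n,a,b in (("rest",told,old),("now",t["pixels"],now)):
    A=[x for x in blobs(a,"green",20)]; B=[x for x in blobs(b.astype(np.uint8),"green",8)]
    print(n,A,B)
def prof(im,x,y,z0,dx):
    zs=np.arange(-60,95,.25)
    P=np.array([proj(s,[x,y,z0+z]) for z in zs]).astype(np.float32)
    g=im[...,0].astype(np.float32)
    return zs,np.mean([cv2.remap(g,(P[:,0]+d).astype(np.float32).reshape(-1,1),P[:,1].reshape(-1,1),cv2.INTER_LINEAR).ravel() for d in dx],0)
dx=[-1,-.5,0,.5,1]
for n,im,x,y,z0 in (("rest",old,425.8,-109,150),("now",now,516.5,-271,160)):
    z,p=prof(im,x,y,z0,dx)
    out=[]
    for lo,hi,thr in ((-60,-45,120),(-28,-12,100),(-10,4,105),(2,12,110),(60,80,100)):
        m=(z>=lo)&(z<=hi); zz=z[m];pp=p[m]; k=np.where(np.diff(np.sign(pp-thr)))[0]; out.append((thr,zz[k].tolist()))
    print(n,out)
    g=np.gradient(p); 
    i=[j for j in range(2,len(z)-2) if abs(g[j])==abs(g[max(0,j-14):j+15]).max() and abs(g[j])>1.2]; print([(z[j],round(float(g[j]),1)) for j in i])
```

```text
rest [([181.7, 219.5], [178, 215, 8, 9, 46])] [([215.5, 152.5], [215, 151, 2, 4, 8])]
now [([252.2, 179.3], [249, 175, 7, 9, 46])] [([254.7, 162.2], [253, 160, 5, 5, 20])]
rest [(120, [-53.0]), (100, [-17.25]), (105, [-6.0]), (110, [6.25]), (100, [69.75])]
[(np.float64(-52.75), -2.5), (np.float64(-18.25), 2.4), (np.float64(-17.5), 2.4), (np.float64(-5.0), -1.3), (np.float64(8.5), 2.2), (np.float64(67.25), -3.7), (np.float64(83.75), 2.6)]
now [(120, [-53.75]), (100, [-19.0]), (105, [-7.0]), (110, [5.75]), (100, [69.5])]
[(np.float64(-54.25), -2.5), (np.float64(-19.5), 2.6), (np.float64(-7.0), -1.7), (np.float64(6.75), 2.6), (np.float64(66.5), -4.5), (np.float64(67.25), -4.5), (np.float64(68.0), -4.5), (np.float64(85.75), 3.6)]
```

Run:
```python
from h import *
s=read_camera("side")
now=np.load("after.npy").mean(2)
old=np.mean([cv2.cvtColor(cv2.imread(f"pics/{n}.png"),cv2.COLOR_BGR2RGB).astype(float) for n in ("side0","s1","s2")],0).mean(2)
def cen(im,x,y,z,dark):
    u,v=proj(s,[x,y,z]); us=np.arange(u-9,u+9.01,.1)
    p=np.mean([cv2.remap(im.astype(np.float32),us.astype(np.float32).reshape(1,-1),np.full((1,len(us)),v+d,np.float32),1).ravel() for d in (-.5,0,.5)],0)
    bg=np.median(np.r_[p[:25],p[-25:]]); w=np.clip(bg-p if dark else p-bg,0,None); w[w<0.35*w.max()]=0; w[abs(us-u)>6]=0
    return (us*w).sum()/w.sum()-u
for n,im,x,y,z0 in (("rest",old,425.8,-109,150),("now",now,516.5,-271,159.5)):
    print(n,[(z,round(float(cen(im,x,y,z0+z,dk)),2)) for z,dk in ((78,True),(5,True),(-25,True),(-35,True),(-42,True),(-85,True),(-95,True))])
    print(n,"handle",[(z,round(float(cen(im,x,y,z0+z,False)),2)) for z in (20,30,40,-60,-66)])
```

```text
rest [(78, 0.43), (5, 0.95), (-25, 0.12), (-35, 0.53), (-42, 1.02), (-85, 0.71), (-95, 0.15)]
rest handle [(20, -0.59), (30, 0.1), (40, 0.07), (-60, -0.38), (-66, -1.23)]
now [(78, 0.19), (5, 0.17), (-25, 0.18), (-35, 0.14), (-42, -1.94), (-85, 0.46), (-95, 0.62)]
now handle [(20, 0.85), (30, 0.73), (40, 0.55), (-60, nan), (-66, -5.15)]<stdin>:9: RuntimeWarning: invalid value encountered in scalar divide
```

```bash
python3 -m crank '[{"offset":[0,-25,0],"twist":0},{"offset":[0,-50,0],"twist":0},{"offset":[0,-24.5,0],"twist":0},{"offset":[10,0,0],"twist":0},{"offset":[25,0,0],"twist":0},{"offset":[10,0,0],"twist":0},{"offset":[0,0,0],"twist":0},{"offset":[0,0,0],"twist":0}]' 0 25
python3 - <<'E'
from h import *
go((516.7,-270.5,245),np.radians(72.5))
s=read_camera("side"); save("s19",cv2.resize(s["pixels"][130:220,230:300],None,fx=8,fy=6.5,interpolation=3))
w=read_camera("wrist"); save("w19",w["pixels"])
E
```

```text
time: 25.02
eef_pos: [516.3, -270.6, 256.3]
ee_rot: [0.571, -0.418, 0.57, 0.417]
wrist_force: [0.0, 0.2, -0.6]
gripper_width: 0.3
t 25.02 pos [ 516.3 -270.6  256.3] zyaw 72.5 twist -0.001 j6 -1.868 F [ 0.04  0.21 -0.61] w 0.3 offset after twist [11.3 -0.3  0.3] tilt [ 0.001 -0.001 -1.   ]
```

View pics/s19.png

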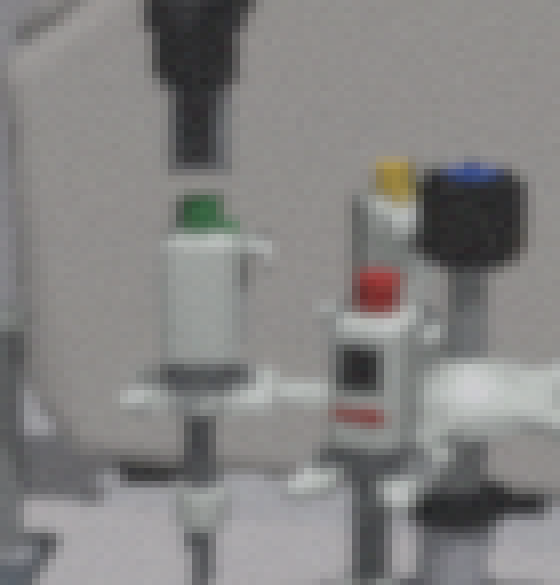

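View pics/w19.png

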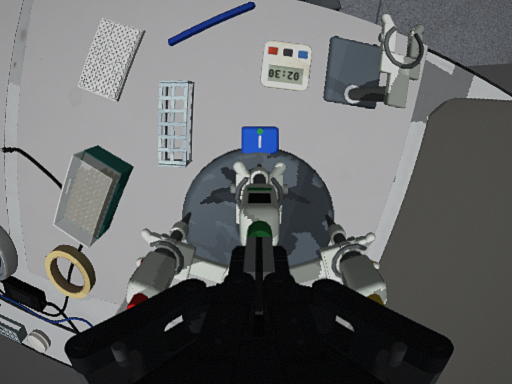

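Fingers stand over the button; approach it gently.

```bash
python3 -m crank '[{"offset":[3,0,0],"twist":0},{"offset":[3,0,0],"twist":0},{"offset":[2,0,0],"twist":0},{"offset":[0,0,0],"twist":0},{"offset":[0,0,0],"twist":0}]'|sed -n 2,4p;  for i in 1 2 3; do python3 -m crank '[{"offset":[1,0,0],"twist":0},{"offset":[0,0,0],"twist":0},{"offset":[0,0,0],"twist":0}]' | sed -n 2,4p; done
```

```text
eef_pos: [516.3, -270.4, 247.3]
ee_rot: [0.57, -0.418, 0.57, 0.418]
wrist_force: [-0.1, 0.2, -1.2]
eef_pos: [516.3, -270.4, 246.3]
ee_rot: [0.57, -0.418, 0.57, 0.418]
wrist_force: [0.5, 0.3, -0.0]
eef_pos: [516.3, -270.4, 245.4]
ee_rot: [0.57, -0.418, 0.57, 0.418]
wrist_force: [-0.3, -0.1, 1.3]
eef_pos: [516.6, -270.7, 245.2]
ee_rot: [0.57, -0.418, 0.57, 0.418]
wrist_force: [-1.2, 0.5, 5.1]
```

```bash
python3 -m crank '[{"offset":[1,0,0],"twist":0},{"offset":[0,0,0],"twist":0},{"offset":[0,0,0],"twist":0}]' | sed -n 2,4p; python3 -m crank '[{"offset":[0.5,0,0],"twist":0},{"offset":[0,0,0],"twist":0},{"offset":[0,0,0],"twist":0}]' | sed -n 2,4p
```

```text
eef_pos: [516.9, -270.8, 245.0]
ee_rot: [0.571, -0.419, 0.57, 0.417]
wrist_force: [-1.8, 0.0, 7.2]
eef_pos: [517.0, -270.9, 245.0]
ee_rot: [0.571, -0.419, 0.57, 0.417]
wrist_force: [-1.0, 1.2, 9.1]
```

```bash
python3 -m crank '[{"offset":[-2,0,0],"twist":0},{"offset":[-10,0,0],"twist":0},{"offset":[-40,0,0],"twist":0},{"offset":[-40,0,0],"twist":0},{"offset":[0,40,0],"twist":0},{"offset":[0,60,0],"twist":0},{"offset":[0,40,0],"twist":0},{"offset":[0,0,0],"twist":0},{"offset":[0,0,0],"twist":0}]'
python3 - <<'E'
from h import *
s=read_camera("side"); save("s20",cv2.resize(s["pixels"][130:250,180:320],None,fx=5,fy=4.5,interpolation=3))
t=read_camera("top"); save("t20",cv2.resize(t["pixels"][90:300,160:380],None,fx=3.6,fy=2.8,interpolation=3))
R["green"]=((45,70,30),(85,255,255))
b=[x for x in blobs(t["pixels"][150:200,230:280],"green",20)]; print(b)
for x in b:
    p=onz(t,(x[0][0]+230,x[0][1]+150),243); d=p[:2]-[607,-300]; a=np.radians(162); c,sn=np.cos(a),np.sin(a)
    print("btn",p.round(1),"radial",(d@[c,sn]).round(1),"tang",(d@[-sn,c]).round(1))
for col in ("red","yellow"): print(col,[x[0] for x in blobs(t["pixels"][110:180,210:320],col)])
E
```

```text
time: 28.75
eef_pos: [383.2, -228.5, 334.9]
ee_rot: [0.571, -0.418, 0.57, 0.418]
wrist_force: [-0.0, -0.2, 0.3]
gripper_width: -0.1
[([22.3, 29.3], [19, 25, 7, 9, 45])]
btn [ 516.8 -271.4  243. ] radial 94.6 tang 0.7
red [[88.1, 55.2]]
yellow [[15.1, 32.0]]
```

View pics/s20.png

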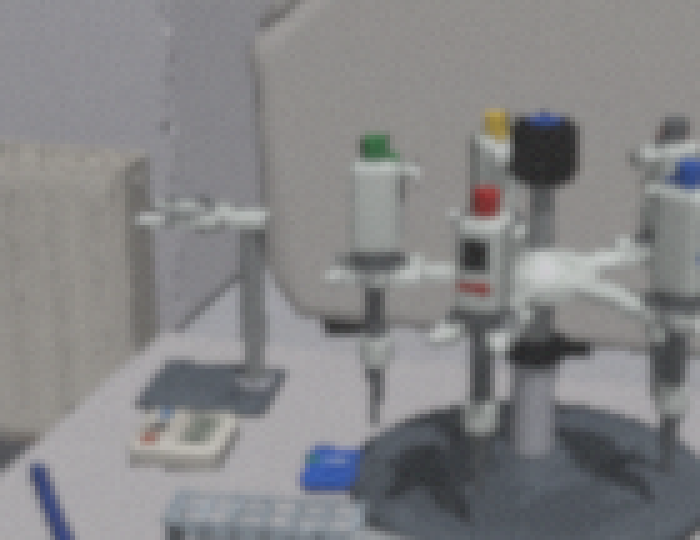

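View pics/t20.png

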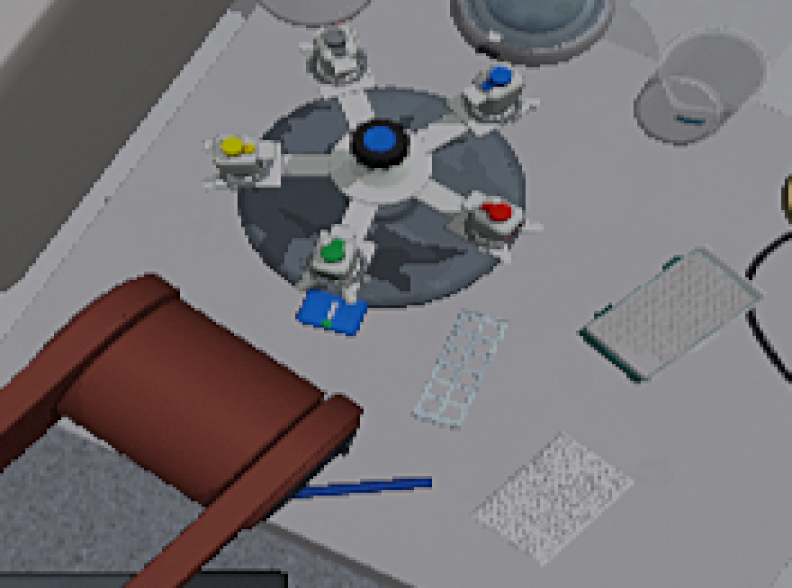

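```bash
python3 -c "
from bench import *
print(job_done())"
```

```text
the job is handed in; nothing more can be done
None
```

I turned the carousel about 169° anticlockwise by its knob, so the empty holder stands over the blue tongue. I then took the green-button pipette from the bench stand, pushed its neck past the catches and pressed it down. The job was handed in at about 29 s of the 61 s; it reported no verdict.

**Position:** in the last top picture the green button lies 94.6 mm from the axis and 0.7 mm to one side of the tongue line. The pipette's tilt in the side picture was under 0.01 rad.

**Seating:** I pressed it twice, with readings of about 8 N in the grip and 9 N on the button. Both times it stopped firmly with the collar underside about 160 mm above the bench, and nothing gave way.

**Bystanders:** the other four pipettes hang upright. The microtube rack, tip box, timer and well plate look unmoved, and the arm was clear of everything at hand-in.

**Not settled:** the height checks disagree slightly.
- My camera estimates of the seat height ranged from 157 to 161 mm.
- A comparison of side pictures suggested the collar might sit up to 1 mm high. That is within the error of the method.
- I took the firm stop as proof of full seating, because the charging contact and the column could not be read directly.

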